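# Set the batch rest by the cut-off saw and load the tubes

## Robot

A 6-joint arm with a two-finger parallel gripper is mounted at the origin on the work surface. World frame = base frame: x ahead of the robot, y to its left, z up, the work surface at z = 0. Lengths are in m, angles in degrees, forces in N, time in s.
With the tool pointing down it reaches from about 0.225 to 0.875 m from the base axis. Payload 3.4 kg.
Tool frame: the origin (TCP) lies at the very end of the fingers, on their centre line; the grasp point (between the pads) lies 19 mm behind it; x points along the fingers, z is the direction in which the jaws open and shut, and the axes are right-handed (so a half turn about x gives the same grasp; the last joint's range is limited). The gripper opens to 85 mm and grips with 20 to 120 N. Pads are 22 mm wide; open, the fingers measure 114 mm over their backs; the gripper's body (76 mm by 85 mm) begins 54 mm behind the grasp point. The pads swing forward as they close: fully open they stand 13 mm farther back than shut.
Start: joints at [61.192, 15.808, 86.224, -0, 77.962, -6.933], TCP at [0.214, 0.534, 0.231] pointing down, gripper open.
Joint ranges: [-165.64, 165.64], [-43.16, 119.46], [12.63, 154.43], [-67.54, 247.53], [6.08, 155.33], [-154.97, 154.97]. Speed limits (degrees/s): [147.25, 147.25, 180, 180, 180, 180].

## Interface

Orientations are given as a 3x3 rotation matrix whose columns are the frame's x, y, z axes.
In Python, from cell import ctrl gives the robot as it stands.
- The arm moves only by the tool servo_tool, never from a script. Its argument "plan" is a list of rows, each an object of numbers: "wx", "wy", "wz": the turn, a rotation vector about the tool's x, y, z in units of 10 degrees (1.0 is 10 degrees); "dx", "dy", "dz": the shift along the tool's x, y, z in units of 40 mm (1.0 is 40 mm); "jaw": the closure, from 0 (fully open) to 1 (shut). A call has 1 to 20 rows; each row is the pose to reach, as a shift and turn from the pose measured when the call began, along the tool's axes at that moment; what a row does not reach only later rows make up. A row lasts 1/8 s, in which the tool goes at most 62.5 mm and 10.7 degrees, less where a joint would pass 70% of its speed; a pose out of reach is approached as far as the arm can. A call with a gripper value outside its range is refused whole. The fingers move at their own pace and stop on an object; "force" is the grip in N (left out, the last holds). Time passes only in rows, so rows that repeat a pose let the fingers close. It gives the time, the measured TCP pose, the force and the opening at its end, in the units of the state.
- ctrl.get_state(): the state, without advancing time (a new reading comes with each control period).
- ctrl.snapshot(name): name is "scene" or "top"; returns (picture, depth): 480x640x3 uint8, red, green, blue; 480x640 float32, m along the optical axis (not along the pixel's ray), 0 where there is no reading.
- ctrl.camera_info(name): a dict with "mtx" (3x3 intrinsics, pixels), "T" (4x4, takes a point from camera to world coordinates). Camera axes: x right, y down, z forward; pixel columns grow to the right and rows downward; lengths in m; the calibration is good to about 2 mm. A picture is of the moment at which its call begins. camera_info takes no time and is no camera call.
- ctrl.job_done(): hands the job in, once; it reports no verdict.
The state is a dict: "time": time; "joint_pos": joint angles; "joint_vel": joint speeds; "tau": joint torques, N m; "eef_pos": TCP position; "tool_rot": TCP orientation; "force": force on the tool from outside, world axes, zero at the start; "torque": the same for the moment, N m; "opening": finger opening in m.
Only numpy, scipy, OpenCV 4.12 (cv2) and the standard library are available. Lean on these libraries where they do the work, as an engineer would, in place of code of your own. Each camera call takes 0.05 s, during which the arm holds its last target.

## Task

Get the batch rest ready for the saw: turn the orange clamp knob fully loose, slide the yellow rail until its pointer stands on the red line, and turn the knob fully tight again while the rest is still empty. Then lay every rust-red square tube across both rails, level and roughly square to them, side by side in one layer between the end stops, with its middle between the two rails, and let go. Leave the other things on the bench alone, and the rail where it was clamped.

Things in the scene. Friction and masses are not known exactly. Their poses are not given: they have to be found in the camera images.
- rest: Batch rest fixed to the bench: grey base plate (own x -145..145, own y -35..275, 10 mm thick) with two parallel upright rails along its own x, 250 mm long, 8 mm thick, top edges 80 mm above the bench, 6 mm end stops at own x -128 and 128 rising 14 mm above the edges. Origin at bench height under the middle of the fixed GREEN rail; own y points to the yellow rail. Place and yaw vary.
- fixed_rail_top (a point): Middle of the top edge of the fixed green rail, 80 mm above the bench.
- sliding_rail_top (a point): Middle of the top edge of the sliding YELLOW rail (same shape as the green, parallel to it), 80 mm above the bench. Can be pinched from above across its 8 mm thickness, best 70 to 90 mm along the rail from its middle, clear of the clamp knob, whose 58 mm wing stands 70 mm outward of the rail's middle.
- carriage (a joint): Slide of the yellow rail with its foot and knob along the rest's own y, in m: distance between the rails' centre planes = 0.080 + value; range 0 to 0.100. It drags with about 5 N and stays where left, whether the knob is tight or loose, so do not push the rail out of place after clamping.
- pointer (a point): Tip of the thin black pointer on the yellow rail's foot, in the rail's centre plane, at own x = 138 mm of the rest, 14.5 mm above the bench; moves with the rail.
- mark: Red line 22 x 4 mm (own x by y) on the white strip of the base plate, where the pointer must stand; origin at its middle, axes parallel to the rest's. The line lies where the rails' centre planes are 85 to 100 mm apart; it varies.
- clamp (a joint): Orange wing knob that clamps the yellow rail, rad: 0 = fully loose, 1.4 = fully tight (stops at both). Starts tight. Clockwise seen from above tightens (value grows). The wing points along the rest's own x at 0, so its direction seen from above is the rest's yaw minus the value. Turning takes about 0.06 N m.
- clamp_grip (a point): Middle of the knob's wing, on its axis, 52.5 mm above the bench: wing 58 long x 14 thick x 25 mm high, its top at 65 mm; 70 mm outward (rest's own +y) of the yellow rail's middle; moves with the rail.
- tube0: Rust-red square steel tube 180 x 25 x 25 mm, 0.22 kg, black ends; origin at its centre, own x along its length. Starts lying on the bench (centre 12.5 mm up) to the right of the rest. Three or four of the four tubes are present.
- tube1: Rust-red square steel tube 180 x 25 x 25 mm, 0.22 kg, black ends; origin at its centre, own x along its length. Starts lying on the bench (centre 12.5 mm up) to the right of the rest. Three or four of the four tubes are present.
- tube2: Rust-red square steel tube 180 x 25 x 25 mm, 0.22 kg, black ends; origin at its centre, own x along its length. Starts lying on the bench (centre 12.5 mm up) to the right of the rest. Three or four of the four tubes are present.
- tube3: Rust-red square steel tube 180 x 25 x 25 mm, 0.22 kg, black ends; origin at its centre, own x along its length. Starts lying on the bench (centre 12.5 mm up) to the right of the rest. Three or four of the four tubes are present.
- tin: Bystander: blue-labelled can, 48 mm across, 70 mm high, standing among the tubes; origin at the middle of its underside.
- hammer: Bystander: hammer lying crosswise on the far side of the bench.
- wrench: Bystander: wrench lying near the robot on the right.
- jar: Bystander: jar 60 mm across, 85 mm high, beyond the tubes; origin at the middle of its underside.
- square: Bystander: engineer's square (L shape, 120 x 160 mm) to the left of the rest.
- offcut: Bystander: flat steel offcut 90 x 50 x 20 mm near the robot.
There are look-alikes about, which are no part of the job. What is shaped like the tube2 but blue or white is not meant.

How it is judged (in metres and radians):
On the way, in this order (a step that is already met when the one before it is completed fails the run):
1. the clamp knob is turned fully loose (below 0.25 rad) (value of joint clamp below 0.25 rad), for 0.2 s.
2. with the knob still loose (below 0.5 rad), the yellow rail's pointer stands on the red line (within 6 mm) (y of pointer in the frame of mark between -0.006 and 0.006 m and value of joint clamp below 0.5 rad and velocity of joint carriage between -0.01 and 0.01 m/s), for 0.3 s.
3. the knob is turned fully tight (above 1.2 rad) with the pointer on the line and no tube on the rest yet (y of pointer in the frame of mark between -0.006 and 0.006 m and value of joint clamp above 1.2 rad and height (world z) of each of tube0, tube1, tube2, tube3 below 0.06 m), for 0.2 s.
At the end, for the whole second after the job is handed in: Pointer within 6 mm of the red line, knob above 1.2 rad; every tube present at rest in one layer on both rails: centre 86 to 99 mm up, within 125 mm of the rails' middle, 0 to 106 mm from the green rail, level within 4 degrees, within 0.3 rad of square to the rails (y of pointer in the frame of mark between -0.006 and 0.006 m and value of joint clamp above 1.2 rad and z of tube0 in the frame of rest between 0.086 and 0.099 m and x of tube0 in the frame of rest between -0.125 and 0.125 m and y of tube0 in the frame of rest between 0 and 0.106 m and angle between tube0's own x axis and vertical between 1.5 and 1.64 rad and angle between the x axis of each of tube0, tube1, tube2, tube3 and the y axis of rest, either way round below 0.3 rad and linear speed of each of tube0, tube1, tube2, tube3 below 0.02 m/s and z of tube1 in the frame of rest between 0.086 and 0.099 m and x of tube1 in the frame of rest between -0.125 and 0.125 m and y of tube1 in the frame of rest between 0 and 0.106 m and angle between tube1's own x axis and vertical between 1.5 and 1.64 rad and z of tube2 in the frame of rest between 0.086 and 0.099 m and x of tube2 in the frame of rest between -0.125 and 0.125 m and y of tube2 in the frame of rest between 0 and 0.106 m and angle between tube2's own x axis and vertical between 1.5 and 1.64 rad and z of tube3 in the frame of rest between 0.086 and 0.099 m and x of tube3 in the frame of rest between -0.125 and 0.125 m and y of tube3 in the frame of rest between 0 and 0.106 m and angle between tube3's own x axis and vertical between 1.5 and 1.64 rad); the robot touches nothing.
It fails at once if a bystander (can, hammer, wrench, jar, square, offcut) is pushed more than 60 mm from its place (distance of any of tin, hammer, wrench, jar, square, offcut from where it was at the start of the episode above 0.06 m).
Of tube0, tube1, tube2, tube3 only 3 to 4 are there at a start; the rules pass over those that are not, and their reading is None.
At some moment in a run one of tube0, tube1, tube2, tube3 may be knocked a few centimetres aside while the robot is not near it.
Once in a run the grip may slacken for a moment while it holds something.
It also fails if it takes over 208 s, if anything falls off the work surface, if the arm or the gripper's body presses on something with over 40 N, if the wrist force passes 120 N, or if a joint passes its speed limit or range.

## Working session

There is one attempt and no reset: what is moved stays moved. The work goes in short steps, Python scripts to look and compute and a tool call to move; the robot and the scene stay as the last step left them, time stands still between calls to the robot, and variables do not carry over. Pictures are saved under pics/ and viewed, and the job is handed in when it is done.

Besides the shell and the picture viewer there is one more tool, called by a JSON object that holds its "fn" and its "kwargs", one argument or row to a line. servo_tool: Moves the arm, as the interface text tells. Its arguments: {"type":"object","properties":{"plan":{"type":"array","items":{"type":"object","properties":{"wx":{"type":"number"},"wy":{"type":"number"},"wz":{"type":"number"},"dx":{"type":"number"},"dy":{"type":"number"},"dz":{"type":"number"},"jaw":{"type":"number"}}}},"force":{"type":"number"}},"required":["plan"]}

```bash
ls; mkdir -p pics; python3 - <<'E'
from cell import ctrl
import cv2,numpy as np
s=ctrl.get_state();print(s)
for n in("scene","top"):
    im,d=ctrl.snapshot(n);cv2.imwrite(f"pics/{n}0.png",im[:,:,::-1]);np.save(f"pics/{n}0d.npy",d)
    c=ctrl.camera_info(n);print(n,np.round(c["mtx"],2),np.round(c["T"],4))
E
```

```text
pics
{'time': 0.0, 'joint_pos': array([ 6.11914449e+01,  1.58480609e+01,  8.62960828e+01,  3.77610996e-04,
        7.79628769e+01, -6.93172535e+00]), 'joint_vel': array([-0.03881308,  0.02554369, -0.02238634,  0.1027294 ,  0.08400575,
       -0.0464051 ]), 'tau': array([-3.43342814e-03, -4.16788709e+01, -2.45800495e+01, -5.93080986e-04,
        1.10024930e-02,  6.09719422e-06]), 'eef_pos': array([0.21398293, 0.53311867, 0.23042936]), 'tool_rot': array([[-9.05741507e-04, -9.27986394e-01,  3.72612979e-01],
       [-1.63357921e-03,  3.72614007e-01,  9.27984985e-01],
       [-9.99998256e-01,  2.31821702e-04, -1.85343126e-03]]), 'force': array([-1.33587835,  0.30217073,  0.31778019]), 'torque': array([ 0.0014419 , -0.03907143,  0.01081931]), 'opening': 0.0853811201256757}
scene [[456.6    0.   324.2 ]
 [  0.   456.6  243.25]
 [  0.     0.     1.  ]] [[-6.9990e-01  4.3100e-01 -5.6960e-01  1.0668e+00]
 [ 7.1430e-01  4.2290e-01 -5.5760e-01  6.2500e-01]
 [ 5.0000e-04 -7.9710e-01 -6.0380e-01  6.7990e-01]
 [ 0.0000e+00  0.0000e+00  0.0000e+00  1.0000e+00]]
top [[479.65   0.   314.92]
 [  0.   479.65 240.18]
 [  0.     0.     1.  ]] [[ 0.0273 -0.9972  0.0691  0.4335]
 [-0.9996 -0.027   0.0046  0.086 ]
 [-0.0027 -0.0692 -0.9976  1.2611]
 [ 0.      0.      0.      1.    ]]
```

View pics/scene0.png

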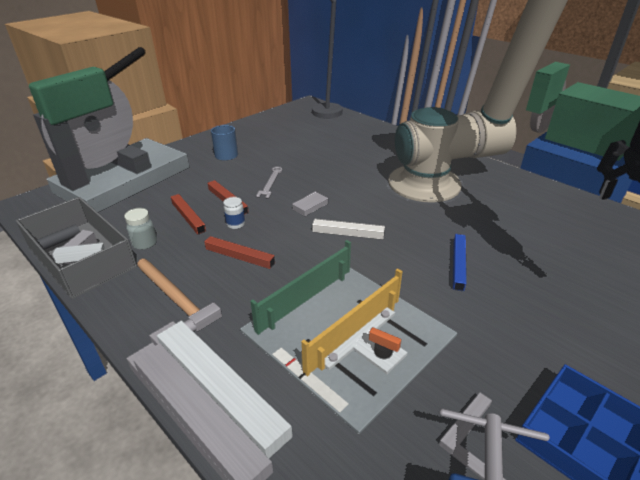

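View pics/top0.png

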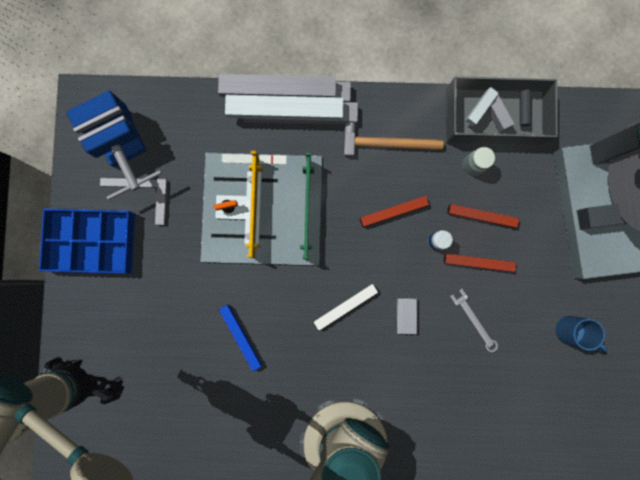

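```bash
cat > h.py <<'E'
import cv2,numpy as np
from cell import ctrl
def cloud(n,d):
    c=ctrl.camera_info(n);K=c["mtx"];T=c["T"]
    v,u=np.mgrid[0:480,0:640]
    P=np.stack([(u-K[0,2])/K[0,0]*d,(v-K[1,2])/K[1,1]*d,d],-1)
    return P@T[:3,:3].T+T[:3,3]
def ray(n,u,v,z):
    c=ctrl.camera_info(n);K=c["mtx"];T=c["T"]
    r=T[:3,:3]@np.array([(u-K[0,2])/K[0,0],(v-K[1,2])/K[1,1],1.]);o=T[:3,3]
    return o+r*(z-o[2])/r[2]
def proj(n,p):
    c=ctrl.camera_info(n);K=c["mtx"];T=c["T"]
    q=K@(T[:3,:3].T@(np.asarray(p)-T[:3,3]));return q[:2]/q[2]
def snap(n,name):
    im,d=ctrl.snapshot(n);cv2.imwrite(f"pics/{name}.png",im[:,:,::-1]);np.save(f"pics/{name}.npy",d);return im,d
def masks(im):
    h=cv2.cvtColor(im,cv2.COLOR_RGB2HSV);H,S,V=[h[...,i].astype(int) for i in range(3)]
    return dict(red=((H<6)|(H>174))&(S>140)&(V>60),orange=(H>=6)&(H<14)&(S>190)&(V>120),yellow=(H>=16)&(H<26)&(S>150)&(V>120),green=(H>60)&(H<88)&(S>80)&(V>25))
def tubes(im,n="top",z=0.025):
    out=[]
    m=masks(im)["red"].astype(np.uint8)
    k,l,st,ce=cv2.connectedComponentsWithStats(m)
    for i in range(1,k):
        if st[i,4]>150:
            p=np.argwhere(l==i)[:,::-1]
            W=np.array([ray(n,u,v,z)[:2] for u,v in p],np.float32)
            r=cv2.minAreaRect(W*1000);b=cv2.boxPoints(r)
            e=[b[1]-b[0],b[2]-b[1]];L=max(e,key=np.linalg.norm)
            out.append((np.round(ce[i]),st[i,4],np.round(r[0],1),np.round(r[1],1),round(float(np.degrees(np.arctan2(L[1],L[0]))),1)))
    return out
E
python3 - <<'E'
from h import *
im=cv2.imread("pics/top0.png")[:,:,::-1].copy();d=np.load("pics/top0.npy") if 0 else np.load("pics/top0d.npy")
C=cloud("top",d);m=masks(im)
for n in("yellow","green","orange","red"):
    M=m[n]&(d>0); P=C[M]; print(n,len(P),"zmax",np.percentile(P[:,2],[50,90,98]) if len(P) else "")
for n,lo,hi in(("yellow",.074,.086),("green",.074,.086),("orange",.058,.07)):
    M=m[n]&(C[...,2]>lo)&(C[...,2]<hi);M[:,:150]=0;M[:,350:]=0
    P=C[M][:,:2]*1000;r=cv2.minAreaRect(P.astype(np.float32));vx=cv2.fitLine(P.astype(np.float32),cv2.DIST_HUBER,0,.01,.01).ravel()
    print(n,len(P),r,vx,np.degrees(np.arctan2(vx[1],vx[0])))
for t in tubes(im): print(t)
cv2.imwrite("pics/crop.png",cv2.resize(im[140:280,190:340,::-1],None,fx=5,fy=4.2,interpolation=cv2.INTER_CUBIC))
E
```

```text
yellow 374 zmax [0.07817641 0.08293205 0.09376009]
green 649 zmax [0.07965624 0.58758405 0.61212971]
orange 591 zmax [0.02517881 0.06391698 0.06734653]
red 962 zmax [0.02411181 0.02697095 0.0291492 ]
yellow 255 ((600.4007568359375, 251.57781982421875), (8.580366134643555, 247.5984344482422), 89.99927520751953) [ 9.9999988e-01 -4.7978296e-04  5.9977954e+02  2.5028024e+02] -0.02748954
green 261 ((600.7855834960938, 115.0159912109375), (250.3340301513672, 7.615267753601074), 0.2265055775642395) [9.9999934e-01 1.1191529e-03 6.0170288e+02 1.1512529e+02] 0.064122744
orange 100 ((600.6866455078125, 320.1298522949219), (13.092826843261719, 54.47597885131836), 17.270334243774414) [ 2.4450044e-01 -9.6964920e-01  6.0018274e+02  3.1935263e+02] -75.84768
(array([476., 214.]), np.int32(326), array([ 596.7, -331.2]), array([156.1,  25.9]), 79.2)
(array([464., 260.]), np.int32(265), array([ 476.8, -302.1]), array([114.1,  25.1]), 83.8)
```

View pics/crop.png

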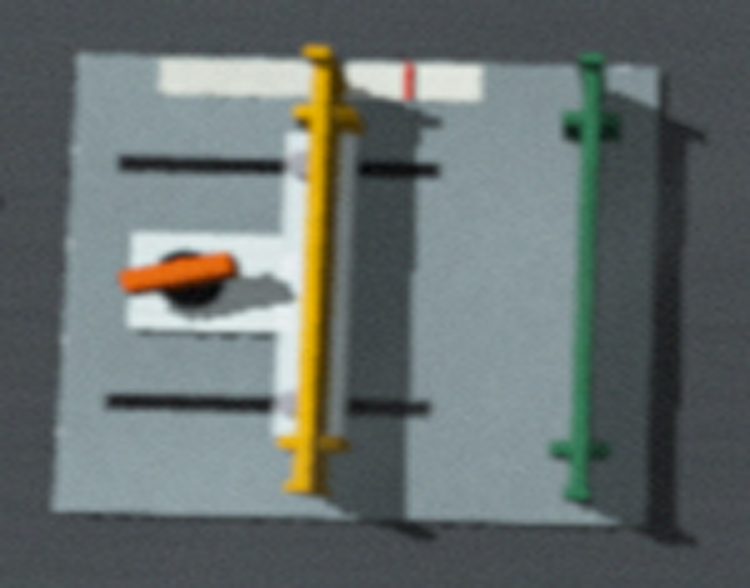

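```bash
sed -i 's/red=((H<6)|(H>174))&(S>140)&(V>60)/red=((H<9)|(H>170))\&(S>120)\&(V>50)/' h.py
cat >> h.py <<'E'
def go(x,y,z,yaw):
    s=ctrl.get_state();R=s["tool_rot"];p=s["eef_pos"]
    d=R.T@(np.array([x,y,z])-p)/0.04
    cy=np.degrees(np.arctan2(R[1,2],R[0,2]))
    c,sn=np.cos(np.radians(yaw)),np.sin(np.radians(yaw))
    G=np.array([[0,-sn,c],[0,c,sn],[-1,0,0]])
    w=np.degrees(cv2.Rodrigues(R.T@G)[0].ravel())/10
    print("pos",p.round(4),"yaw",round(cy,2),"t",round(s["time"],2),"q6",s["joint_pos"][5].round(1),"q1",s["joint_pos"][0].round(1),"open",round(s["opening"],4))
    print("d",d.round(3),"w",w.round(3))
E
python3 - <<'E'
from h import *
im=cv2.imread("pics/top0.png")[:,:,::-1].copy();d=np.load("pics/top0d.npy")
C=cloud("top",d)
for t in tubes(im): print(t)
M=masks(im)["red"]&(abs(C[...,2]-.0105)<.006);M[:,:240]=0;M[:,330:]=0;M[165:]=0
print(np.argwhere(M).tolist()[:10],M.sum(),C[M].mean(0))
print("mark",ray("top",271.8,159,.0105))
for u,v in((205,153),(323,155),(321,265),(201,262)): print(ray("top",u,v,.01))
im2=cv2.imread("pics/scene0.png")[:,:,::-1].copy()
for p in((258,321),):pass
cv2.imwrite("pics/crop2.png",cv2.resize(im2[330:420,255:355,::-1],None,fx=7,fy=6,interpolation=cv2.INTER_CUBIC))
go(.6,.320,.15,10)
E
```

```text
(array([394., 211.]), np.int32(729), array([ 600.3, -111.9]), array([ 27.1, 181.8]), -70.0)
(array([484., 216.]), np.int32(726), array([ 594.3, -342.8]), array([182.9,  27.5]), 79.5)
(array([480., 263.]), np.int32(709), array([ 473.1, -334.1]), array([182. ,  26.6]), 83.9)
[[157, 271], [158, 271], [159, 271], [160, 271], [161, 271], [162, 271]] 6 [0.7304669  0.21348116 0.01203341]
mark [0.73222629 0.21156677 0.0105    ]
[0.74375123 0.38913035 0.01      ]
[0.74668692 0.07646272 0.01      ]
[0.4558145  0.07408244 0.01      ]
[0.45511121 0.38711992 0.01      ]
pos [0.214  0.5332 0.2305] yaw 68.12 t 0.1 q6 -6.9 q1 61.2 open 0.0853
d [  2.014 -10.94   -1.347] w [ 5.812e+00 -9.000e-03  4.000e-03]
```

View pics/crop2.png

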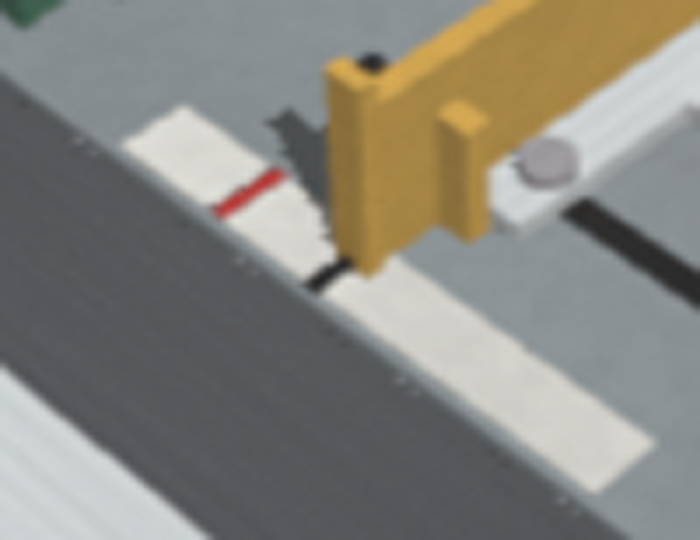

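```bash
python3 - <<'E'
from h import *
print("pointer",ray("scene",302.1,375.8,.0145),"mark",ray("scene",290.7,362.2,.0105))
print(ray("top",*[190+320/5,140+100/4.2],.08),ray("top",190+312/5,140+400/4.2,.08))
E
```

```text
pointer [0.73964195 0.25097188 0.0145    ] mark [0.73187745 0.21262    0.0105    ]
[0.70226898 0.24861422 0.08      ] [0.52338006 0.24611881 0.08      ]
```

{"fn": "servo_tool", "kwargs": {
  "plan": [
    {"dx": 0,"dy": -1.5,"dz": -0.2,"wx": 1.0,"jaw": 0.4},
    {"dx": 0,"dy": -3.0,"dz": -0.4,"wx": 2.0,"jaw": 0.4},
    {"dx": 0.2,"dy": -4.5,"dz": -0.6,"wx": 3.0,"jaw": 0.4},
    {"dx": 0.6,"dy": -6.0,"dz": -0.8,"wx": 4.0,"jaw": 0.4},
    {"dx": 1.0,"dy": -7.5,"dz": -1.0,"wx": 5.0,"jaw": 0.4},
    {"dx": 1.5,"dy": -9.0,"dz": -1.2,"wx": 5.81,"jaw": 0.4},
    {"dx": 2.0,"dy": -10.4,"dz": -1.3,"wx": 5.81,"jaw": 0.4},
    {"dx": 2.0,"dy": -10.94,"dz": -1.35,"wx": 5.81,"jaw": 0.4},
    {"dx": 2.0,"dy": -10.94,"dz": -1.35,"wx": 5.81,"jaw": 0.4},
    {"dx": 2.0,"dy": -10.94,"dz": -1.35,"wx": 5.81,"jaw": 0.4}
  ],
  "force": 50
}}

```text
schema error: expected keys wx, wy, wz, dx, dy, dz, jaw
```

```bash
python3 - <<'E'
from h import *
go(.6,.320,.042,10)
im,d=snap("scene","s1")
cv2.imwrite("pics/s1c.png",cv2.resize(im[230:430,230:470,::-1],None,fx=3,fy=3))
E
```

```text
pos [0.214  0.5332 0.2305] yaw 68.12 t 0.1 q6 -6.9 q1 61.2 open 0.0853
d [  4.714 -10.941  -1.342] w [ 5.812e+00 -9.000e-03  4.000e-03]
```

View pics/s1c.png

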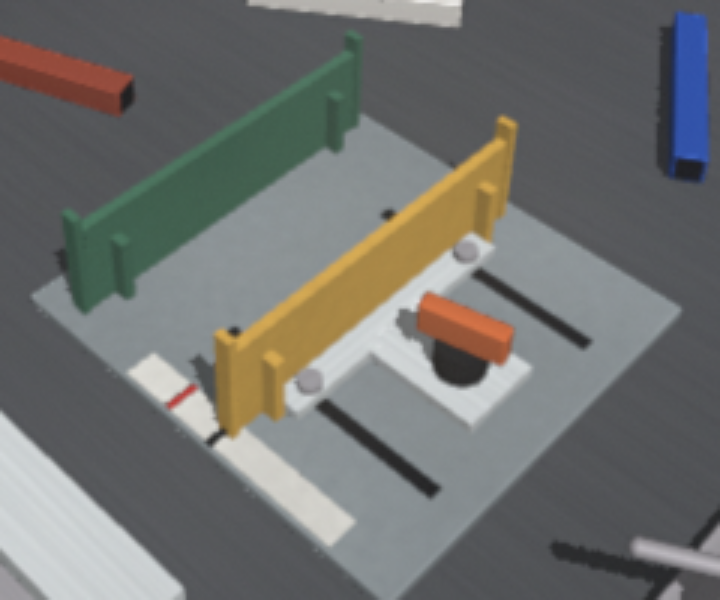

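{"fn": "servo_tool", "kwargs": {
  "plan": [
    {"dx": 0,"dy": -1.5,"dz": -0.2,"wx": 1.0,"wy": 0,"wz": 0,"jaw": 0.4},
    {"dx": 0,"dy": -3.0,"dz": -0.4,"wx": 2.0,"wy": 0,"wz": 0,"jaw": 0.4},
    {"dx": 0.2,"dy": -4.5,"dz": -0.6,"wx": 3.0,"wy": 0,"wz": 0,"jaw": 0.4},
    {"dx": 0.6,"dy": -6.0,"dz": -0.8,"wx": 4.0,"wy": 0,"wz": 0,"jaw": 0.4},
    {"dx": 1.0,"dy": -7.5,"dz": -1.0,"wx": 5.0,"wy": 0,"wz": 0,"jaw": 0.4},
    {"dx": 1.5,"dy": -9.0,"dz": -1.2,"wx": 5.81,"wy": 0,"wz": 0,"jaw": 0.4},
    {"dx": 2.0,"dy": -10.4,"dz": -1.3,"wx": 5.81,"wy": 0,"wz": 0,"jaw": 0.4},
    {"dx": 2.0,"dy": -10.94,"dz": -1.35,"wx": 5.81,"wy": 0,"wz": 0,"jaw": 0.4},
    {"dx": 2.0,"dy": -10.94,"dz": -1.35,"wx": 5.81,"wy": 0,"wz": 0,"jaw": 0.4},
    {"dx": 2.0,"dy": -10.94,"dz": -1.35,"wx": 5.81,"wy": 0,"wz": 0,"jaw": 0.4}
  ],
  "force": 50
}}

```text
time: 1.4
eef_pos: [0.5986, 0.3211, 0.1514]
tool_rot: [[-0.001, -0.175, 0.985], [-0.0, 0.985, 0.175], [-1.0, -0.0, -0.001]]
force: [-0.5, 0.4, 0.0]
opening: 0.0513
```

```bash
python3 - <<'E'
from h import *
go(.6,.320,.042,10)
im,d=snap("scene","s2")
cv2.imwrite("pics/s2c.png",cv2.resize(im[180:430,230:470,::-1],None,fx=2.4,fy=2.4))
E
```

```text
pos [0.5986 0.3211 0.1514] yaw 10.08 t 1.4 q6 12.3 q1 22.3 open 0.0513
d [ 2.734 -0.033  0.032] w [ 0.008 -0.007  0.001]
```

View pics/s2c.png

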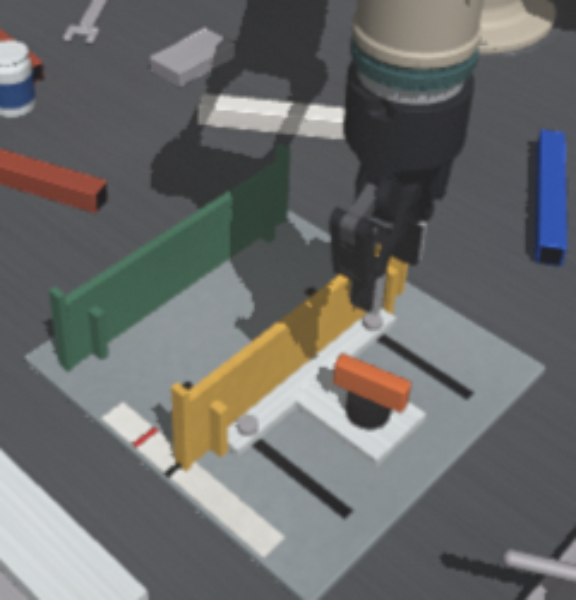

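{"fn": "servo_tool", "kwargs": {
  "plan": [
    {"dx": 1.2,"dy": -0.03,"dz": 0.03,"wx": 0,"wy": 0,"wz": 0,"jaw": 0.4},
    {"dx": 2.3,"dy": -0.03,"dz": 0.03,"wx": 0,"wy": 0,"wz": 0,"jaw": 0.4},
    {"dx": 2.7,"dy": -0.03,"dz": 0.03,"wx": 0,"wy": 0,"wz": 0,"jaw": 0.4},
    {"dx": 2.7,"dy": -0.03,"dz": 0.03,"wx": 0,"wy": 0,"wz": 0,"jaw": 0.6},
    {"dx": 2.7,"dy": -0.03,"dz": 0.03,"wx": 0,"wy": 0,"wz": 0,"jaw": 1},
    {"dx": 2.7,"dy": -0.03,"dz": 0.03,"wx": 0,"wy": 0,"wz": 0,"jaw": 1},
    {"dx": 2.7,"dy": -0.03,"dz": 0.03,"wx": 0,"wy": 0,"wz": 0,"jaw": 1},
    {"dx": 2.7,"dy": -0.03,"dz": 0.03,"wx": 0,"wy": 0,"wz": 0,"jaw": 1}
  ],
  "force": 50
}}

```text
time: 2.45
eef_pos: [0.5998, 0.3212, 0.0459]
tool_rot: [[0.001, -0.176, 0.984], [0.002, 0.984, 0.176], [-1.0, 0.001, 0.001]]
force: [-3.9, 2.2, 6.6]
opening: 0.0131
```

```bash
python3 - <<'E'
from h import *
go(.6,.320,.042,90)
print(ctrl.get_state()["force"])
E
```

```text
pos [0.5998 0.3212 0.0459] yaw 10.11 t 2.45 q6 12.1 q1 22.3 open 0.0131
d [ 0.098 -0.03  -0.   ] w [-7.989e+00  1.000e-02 -3.000e-03]
[-3.92879764  2.23803113  6.62514979]
```

{"fn": "servo_tool", "kwargs": {
  "plan": [
    {"dx": 0,"dy": 0,"dz": 0,"wx": -0.8,"wy": 0,"wz": 0,"jaw": 1},
    {"dx": 0,"dy": 0,"dz": 0,"wx": -1.6,"wy": 0,"wz": 0,"jaw": 1},
    {"dx": 0,"dy": 0,"dz": 0,"wx": -2.4,"wy": 0,"wz": 0,"jaw": 1},
    {"dx": 0,"dy": 0,"dz": 0,"wx": -3.2,"wy": 0,"wz": 0,"jaw": 1},
    {"dx": 0,"dy": 0,"dz": 0,"wx": -4.0,"wy": 0,"wz": 0,"jaw": 1},
    {"dx": 0,"dy": 0,"dz": 0,"wx": -4.8,"wy": 0,"wz": 0,"jaw": 1},
    {"dx": 0,"dy": 0,"dz": 0,"wx": -5.6,"wy": 0,"wz": 0,"jaw": 1},
    {"dx": 0,"dy": 0,"dz": 0,"wx": -6.4,"wy": 0,"wz": 0,"jaw": 1},
    {"dx": 0,"dy": 0,"dz": 0,"wx": -7.2,"wy": 0,"wz": 0,"jaw": 1},
    {"dx": 0,"dy": 0,"dz": 0,"wx": -7.9,"wy": 0,"wz": 0,"jaw": 1},
    {"dx": 0,"dy": 0,"dz": 0,"wx": -7.9,"wy": 0,"wz": 0,"jaw": 1},
    {"dx": 0,"dy": 0,"dz": 0,"wx": -7.9,"wy": 0,"wz": 0,"jaw": 1},
    {"dx": 0,"dy": 0,"dz": 0,"wx": -7.9,"wy": 0,"wz": 0,"jaw": 1}
  ],
  "force": 50
}}

```text
time: 4.08
eef_pos: [0.5987, 0.3201, 0.0459]
tool_rot: [[-0.002, -1.0, 0.017], [-0.001, 0.017, 1.0], [-1.0, 0.002, -0.001]]
force: [-3.2, -3.9, 0.4]
opening: 0.0129
```

```bash
python3 - <<'E'
from h import *
s=ctrl.get_state();print(s["force"],s["torque"])
go(s["eef_pos"][0],s["eef_pos"][1]-.0385,s["eef_pos"][2],90)
im,d=snap("scene","s3")
cv2.imwrite("pics/s3c.png",cv2.resize(im[180:430,230:470,::-1],None,fx=2.4,fy=2.4))
cv2.imwrite("pics/s3d.png",cv2.resize(im[330:420,255:355,::-1],None,fx=7,fy=6,interpolation=cv2.INTER_CUBIC))
im,d=snap("top","t3")
cv2.imwrite("pics/t3c.png",cv2.resize(im[140:280,190:340,::-1],None,fx=5,fy=4.2,interpolation=cv2.INTER_CUBIC))
E
```

```text
[-3.22912678 -3.85990833  0.42115617] [-0.53301929  0.64080005  0.05205282]
pos [0.5987 0.3201 0.0459] yaw 89.02 t 4.08 q6 -66.8 q1 22.3 open 0.0129
d [ 0.    -0.016 -0.962] w [-0.098 -0.003 -0.009]
```

View pics/s3c.png

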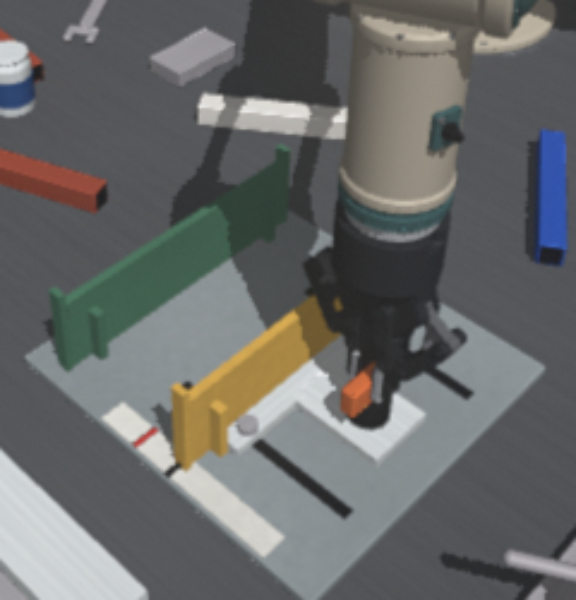

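View pics/t3c.png

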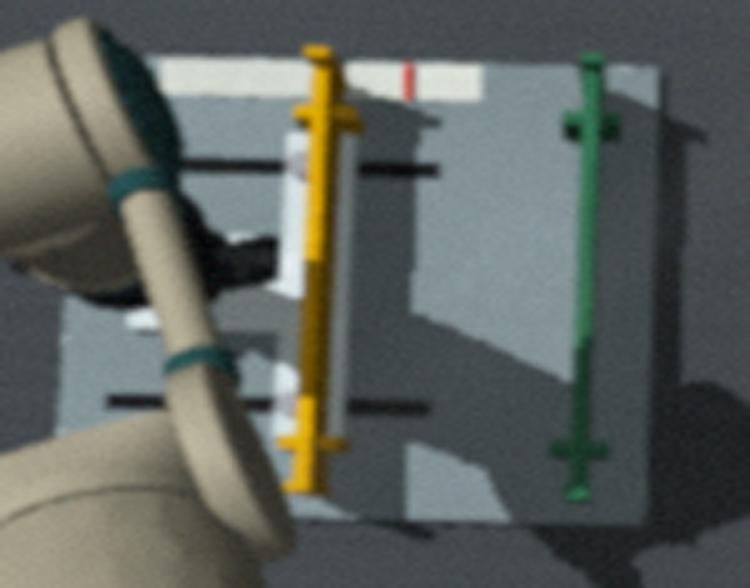

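{"fn": "servo_tool", "kwargs": {
  "plan": [
    {"dx": 0,"dy": 0,"dz": -0.15,"wx": 0,"wy": 0,"wz": 0,"jaw": 1},
    {"dx": 0,"dy": -0.01,"dz": -0.35,"wx": 0,"wy": 0,"wz": 0,"jaw": 1},
    {"dx": 0,"dy": -0.01,"dz": -0.55,"wx": 0,"wy": 0,"wz": 0,"jaw": 1},
    {"dx": 0,"dy": -0.015,"dz": -0.75,"wx": 0,"wy": 0,"wz": 0,"jaw": 1},
    {"dx": 0,"dy": -0.015,"dz": -0.9,"wx": 0,"wy": 0,"wz": 0,"jaw": 1},
    {"dx": 0,"dy": -0.015,"dz": -0.96,"wx": 0,"wy": 0,"wz": 0,"jaw": 1},
    {"dx": 0,"dy": -0.015,"dz": -0.96,"wx": 0,"wy": 0,"wz": 0,"jaw": 1},
    {"dx": 0,"dy": -0.015,"dz": -0.96,"wx": 0,"wy": 0,"wz": 0,"jaw": 1},
    {"dx": 0,"dy": -0.015,"dz": -0.96,"wx": 0,"wy": 0,"wz": 0,"jaw": 1},
    {"dx": 0,"dy": -0.015,"dz": -0.96,"wx": 0,"wy": 0,"wz": 0,"jaw": 1}
  ],
  "force": 50
}}

```text
time: 5.42
eef_pos: [0.5987, 0.2834, 0.046]
tool_rot: [[-0.001, -1.0, 0.019], [0.003, 0.019, 1.0], [-1.0, 0.001, 0.003]]
force: [-2.9, 3.6, -3.3]
opening: 0.0128
```

```bash
python3 - <<'E'
from h import *
s=ctrl.get_state();print(s["force"],s["torque"])
im,d=snap("scene","s4")
cv2.imwrite("pics/s4d.png",cv2.resize(im[330:420,235:335,::-1],None,fx=7,fy=6,interpolation=cv2.INTER_CUBIC))
im,d=snap("top","t4")
cv2.imwrite("pics/t4c.png",cv2.resize(im[140:280,190:340,::-1],None,fx=5,fy=4.2,interpolation=cv2.INTER_CUBIC))
E
```

```text
[-2.93688881  3.5550635  -3.2694338 ] [0.7246403  0.36868788 0.01488585]
```

View pics/s4d.png

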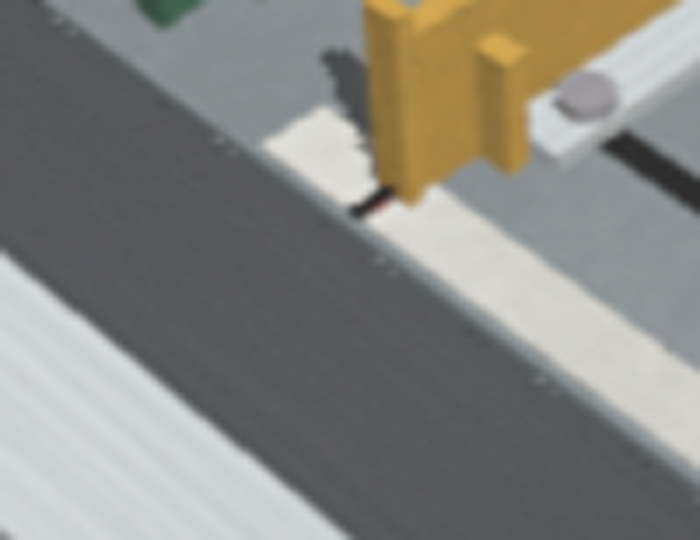

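View pics/t4c.png

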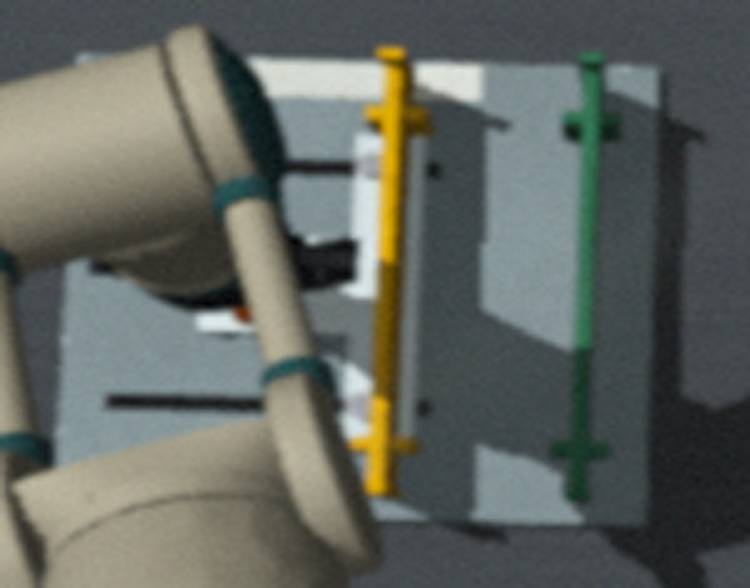

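```bash
python3 - <<'E'
from h import *
for u,v in((372,203),(355,212),(388,192)): print(ray("scene",235+u/7,330+v/6,.0145))
print(ray("scene",235+382/7,330+206/6,.0105))
go(.6,.2834,.046,10)
E
```

```text
[0.73950774 0.21448812 0.0145    ]
[0.74474296 0.21384251 0.0145    ]
[0.73392174 0.21440737 0.0145    ]
[0.73648188 0.21467725 0.0105    ]
pos [0.5987 0.2834 0.046 ] yaw 88.92 t 5.53 q6 -69.8 q1 19.2 open 0.013
d [ 0.    -0.033  0.   ] w [ 7.892  0.008 -0.016]
```

{"fn": "servo_tool", "kwargs": {
  "plan": [
    {"dx": 0,"dy": 0,"dz": -0.04,"wx": 0,"wy": 0,"wz": 0,"jaw": 1},
    {"dx": 0,"dy": 0,"dz": -0.04,"wx": 0,"wy": 0,"wz": 0,"jaw": 1},
    {"dx": 0,"dy": 0,"dz": -0.04,"wx": 0,"wy": 0,"wz": 0,"jaw": 1},
    {"dx": 0,"dy": 0,"dz": -0.04,"wx": 0,"wy": 0,"wz": 0,"jaw": 1},
    {"dx": 0,"dy": 0,"dz": -0.04,"wx": 0.8,"wy": 0,"wz": 0,"jaw": 1},
    {"dx": 0,"dy": 0,"dz": -0.04,"wx": 1.6,"wy": 0,"wz": 0,"jaw": 1},
    {"dx": 0,"dy": 0,"dz": -0.04,"wx": 2.4,"wy": 0,"wz": 0,"jaw": 1},
    {"dx": 0,"dy": 0,"dz": -0.04,"wx": 3.2,"wy": 0,"wz": 0,"jaw": 1},
    {"dx": 0,"dy": 0,"dz": -0.04,"wx": 4.0,"wy": 0,"wz": 0,"jaw": 1},
    {"dx": 0,"dy": 0,"dz": -0.04,"wx": 4.8,"wy": 0,"wz": 0,"jaw": 1},
    {"dx": 0,"dy": 0,"dz": -0.04,"wx": 5.6,"wy": 0,"wz": 0,"jaw": 1},
    {"dx": 0,"dy": 0,"dz": -0.04,"wx": 6.4,"wy": 0,"wz": 0,"jaw": 1},
    {"dx": 0,"dy": 0,"dz": -0.04,"wx": 7.2,"wy": 0,"wz": 0,"jaw": 1},
    {"dx": 0,"dy": 0,"dz": -0.04,"wx": 8.0,"wy": 0,"wz": 0,"jaw": 1},
    {"dx": 0,"dy": 0,"dz": -0.04,"wx": 8.0,"wy": 0,"wz": 0,"jaw": 1},
    {"dx": 0,"dy": 0,"dz": -0.04,"wx": 8.0,"wy": 0,"wz": 0,"jaw": 1},
    {"dx": 0,"dy": 0,"dz": -0.04,"wx": 8.0,"wy": 0,"wz": 0,"jaw": 1},
    {"dx": 0,"dy": 0,"dz": -0.04,"wx": 8.0,"wy": 0,"wz": 0,"jaw": 1}
  ],
  "force": 50
}}

```text
time: 7.78
eef_pos: [0.5997, 0.2833, 0.046]
tool_rot: [[0.001, -0.154, 0.988], [0.005, 0.988, 0.154], [-1.0, 0.005, 0.002]]
force: [-0.6, 4.1, -4.3]
opening: 0.0131
```

```bash
python3 - <<'E'
from h import *
s=ctrl.get_state();print(s["force"],s["torque"],s["eef_pos"])
im,d=snap("scene","s5")
cv2.imwrite("pics/s5d.png",cv2.resize(im[330:420,235:335,::-1],None,fx=7,fy=6,interpolation=cv2.INTER_CUBIC))
E
```

```text
[-0.61979105  4.11494323 -4.26409752] [0.71893412 0.08320516 0.11697751] [0.59971115 0.28334853 0.04603352]
```

View pics/s5d.png

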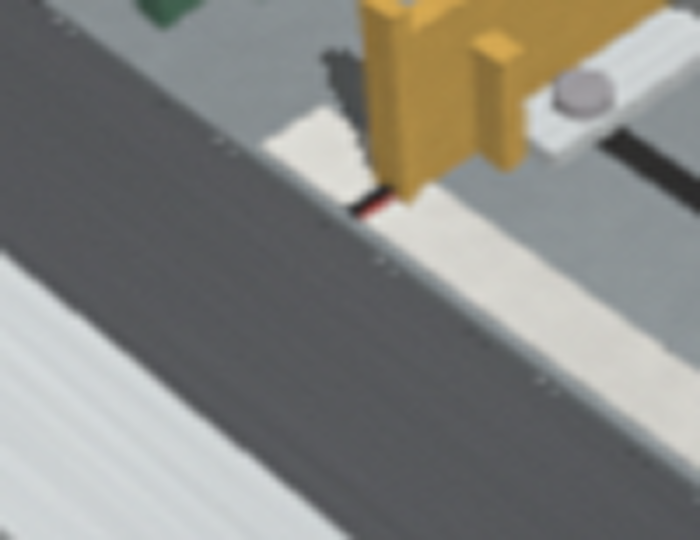

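{"fn": "servo_tool", "kwargs": {
  "plan": [
    {"dx": 0,"dy": 0,"dz": 0,"wx": 0,"wy": 0,"wz": 0,"jaw": 0.75},
    {"dx": 0,"dy": 0,"dz": 0,"wx": 0,"wy": 0,"wz": 0,"jaw": 0.55},
    {"dx": 0,"dy": 0,"dz": 0,"wx": 0,"wy": 0,"wz": 0,"jaw": 0.55},
    {"dx": -0.5,"dy": 0,"dz": 0,"wx": 0,"wy": 0,"wz": 0,"jaw": 0.55},
    {"dx": -1.8,"dy": 0,"dz": 0,"wx": 0,"wy": 0,"wz": 0,"jaw": 0.55},
    {"dx": -3.3,"dy": 0,"dz": 0,"wx": 0,"wy": 0,"wz": 0,"jaw": 0.5},
    {"dx": -4.5,"dy": 0,"dz": 0,"wx": 0,"wy": 0,"wz": 0,"jaw": 0.45},
    {"dx": -4.5,"dy": 0,"dz": 0,"wx": 0,"wy": 0,"wz": 0,"jaw": 0.4},
    {"dx": -4.5,"dy": 0,"dz": 0,"wx": 0,"wy": 0,"wz": 0,"jaw": 0.4}
  ],
  "force": 60
}}

```text
time: 8.95
eef_pos: [0.5991, 0.282, 0.2256]
tool_rot: [[0.001, -0.154, 0.988], [0.005, 0.988, 0.154], [-1.0, 0.005, 0.001]]
force: [0.2, -0.5, -0.0]
opening: 0.0512
```

```bash
python3 - <<'E'
from h import *
im,d=snap("scene","s6")
cv2.imwrite("pics/s6d.png",cv2.resize(im[330:420,235:335,::-1],None,fx=7,fy=6,interpolation=cv2.INTER_CUBIC))
im,d=snap("top","t6")
for t in tubes(im):print(t)
go(.6,-.112,.12,20)
E
```

```text
(array([394., 211.]), np.int32(729), array([ 600.3, -111.9]), array([ 27.2, 181.8]), -70.0)
(array([483., 216.]), np.int32(722), array([ 594.4, -342.6]), array([182.4,  27.3]), 79.5)
(array([480., 263.]), np.int32(708), array([ 473. , -334.7]), array([181.4,  26.6]), 83.9)
pos [0.5985 0.2819 0.224 ] yaw 8.85 t 9.05 q6 10.2 q1 19.1 open 0.0515
d [ 2.559 -9.748 -1.474] w [-1.115 -0.006 -0.026]
```

View pics/s6d.png

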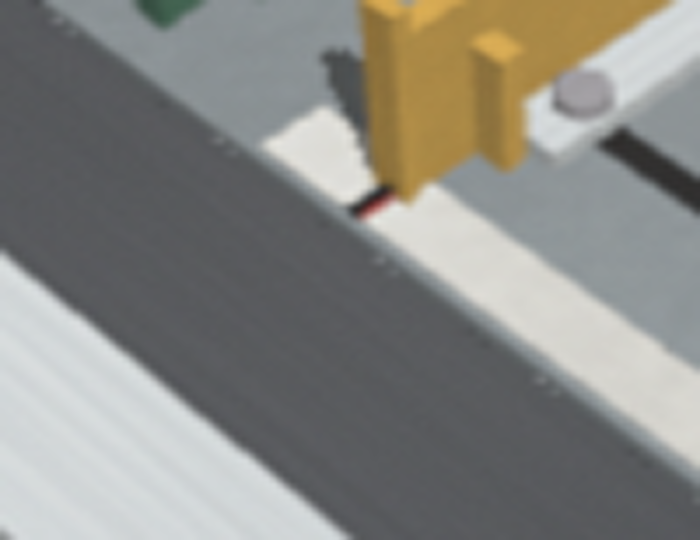

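View pics/t6.png

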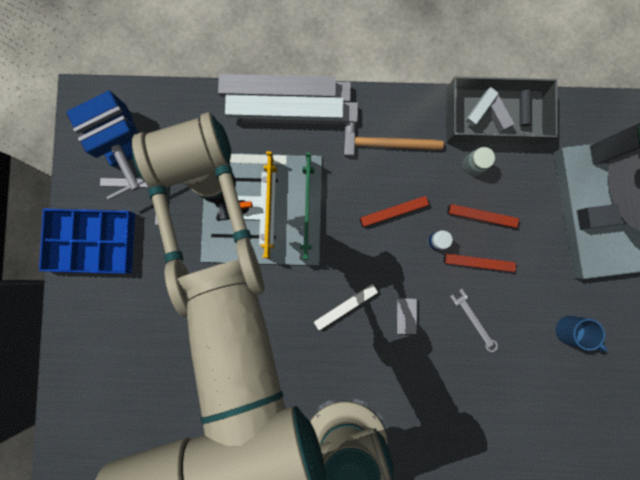

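View pics/s6.png

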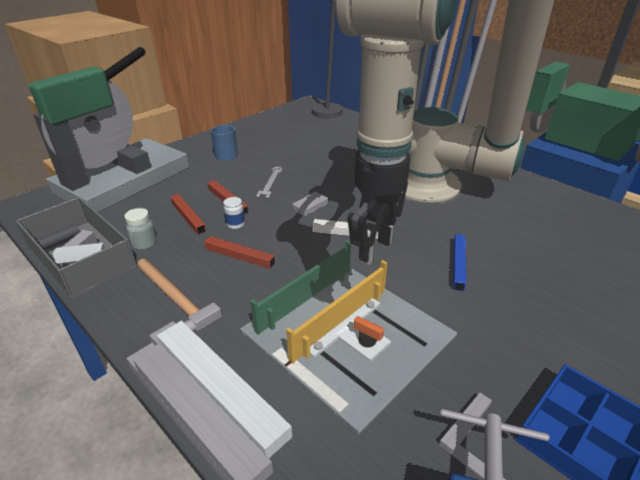

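{"fn": "servo_tool", "kwargs": {
  "plan": [
    {"dx": 0,"dy": -1.3,"dz": -0.2,"wx": 0,"wy": 0,"wz": 0,"jaw": 0.35},
    {"dx": 0,"dy": -2.7,"dz": -0.4,"wx": 0,"wy": 0,"wz": 0,"jaw": 0.35},
    {"dx": 0,"dy": -4.1,"dz": -0.6,"wx": 0,"wy": 0,"wz": 0,"jaw": 0.35},
    {"dx": 0,"dy": -5.5,"dz": -0.8,"wx": -0.5,"wy": 0,"wz": 0,"jaw": 0.35},
    {"dx": 0.5,"dy": -6.9,"dz": -1.0,"wx": -1.0,"wy": 0,"wz": 0,"jaw": 0.35},
    {"dx": 1.2,"dy": -8.3,"dz": -1.2,"wx": -1.11,"wy": 0,"wz": 0,"jaw": 0.35},
    {"dx": 2.0,"dy": -9.5,"dz": -1.44,"wx": -1.11,"wy": 0,"wz": 0,"jaw": 0.35},
    {"dx": 2.5,"dy": -9.75,"dz": -1.47,"wx": -1.11,"wy": 0,"wz": 0,"jaw": 0.35},
    {"dx": 2.55,"dy": -9.75,"dz": -1.47,"wx": -1.11,"wy": 0,"wz": 0,"jaw": 0.35},
    {"dx": 2.55,"dy": -9.75,"dz": -1.47,"wx": -1.11,"wy": 0,"wz": 0,"jaw": 0.35}
  ],
  "force": 60
}}

```text
time: 10.3
eef_pos: [0.6001, -0.1114, 0.12]
tool_rot: [[-0.003, -0.342, 0.94], [0.005, 0.94, 0.342], [-1.0, 0.006, -0.001]]
force: [0.0, -0.6, 0.8]
opening: 0.0556
```

```bash
python3 - <<'E'
from h import *
go(.6,-.112,.008,20)
E
```

```text
pos [ 0.6001 -0.1114  0.12  ] yaw 19.97 t 10.3 q6 -37.2 q1 -17.2 open 0.0556
d [ 2.801 -0.03  -0.003] w [-0.003 -0.007 -0.032]
```

{"fn": "servo_tool", "kwargs": {
  "plan": [
    {"dx": 1.3,"dy": -0.03,"dz": 0,"wx": 0,"wy": 0,"wz": 0,"jaw": 0.35},
    {"dx": 2.4,"dy": -0.03,"dz": 0,"wx": 0,"wy": 0,"wz": 0,"jaw": 0.35},
    {"dx": 2.8,"dy": -0.03,"dz": 0,"wx": 0,"wy": 0,"wz": 0,"jaw": 0.35},
    {"dx": 2.8,"dy": -0.03,"dz": 0,"wx": 0,"wy": 0,"wz": 0,"jaw": 0.6},
    {"dx": 2.8,"dy": -0.03,"dz": 0,"wx": 0,"wy": 0,"wz": 0,"jaw": 1},
    {"dx": 2.8,"dy": -0.03,"dz": 0,"wx": 0,"wy": 0,"wz": 0,"jaw": 1},
    {"dx": 2.8,"dy": -0.03,"dz": 0,"wx": 0,"wy": 0,"wz": 0,"jaw": 1},
    {"dx": 2.8,"dy": -0.03,"dz": 0,"wx": 0,"wy": 0,"wz": 0,"jaw": 1},
    {"dx": 2.0,"dy": -0.03,"dz": 0,"wx": 0,"wy": 0,"wz": 0,"jaw": 1},
    {"dx": 0.5,"dy": -0.03,"dz": 0,"wx": 0,"wy": 0,"wz": 0,"jaw": 1},
    {"dx": -1.2,"dy": -0.03,"dz": 0,"wx": 0,"wy": 0,"wz": 0,"jaw": 1},
    {"dx": -1.2,"dy": -0.03,"dz": 0,"wx": 0,"wy": 0,"wz": 0,"jaw": 1}
  ],
  "force": 60
}}

```text
time: 11.8
eef_pos: [0.6038, -0.1138, 0.1739]
tool_rot: [[0.008, -0.342, 0.94], [0.001, 0.94, 0.342], [-1.0, -0.002, 0.008]]
force: [0.1, -0.6, -2.0]
opening: 0.0234
```

```bash
python3 - <<'E'
from h import *
go(.670,.164,.16,0)
snap("scene","s7")
E
```

```text
pos [ 0.6038 -0.1138  0.1739] yaw 19.97 t 11.8 q6 -37.3 q1 -17.3 open 0.0234
d [0.37  5.964 3.924] w [1.997e+00 4.700e-02 1.000e-03]
```

View pics/s7.png

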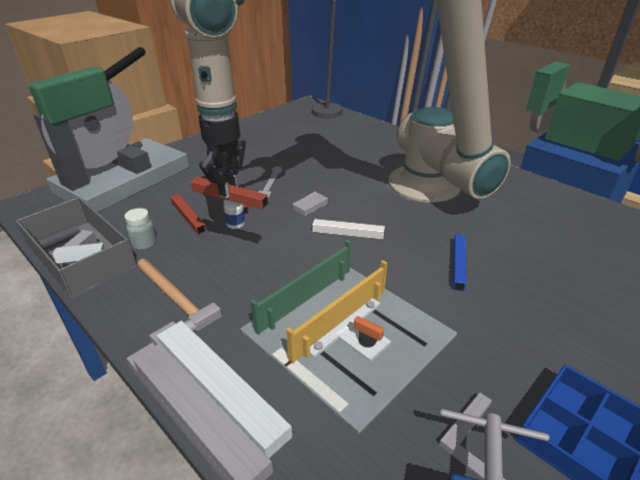

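{"fn": "servo_tool", "kwargs": {
  "plan": [
    {"dx": 0,"dy": 0.9,"dz": 0.6,"wx": 0.3,"wy": 0,"wz": 0,"jaw": 1},
    {"dx": 0,"dy": 2.0,"dz": 1.3,"wx": 0.8,"wy": 0,"wz": 0,"jaw": 1},
    {"dx": 0,"dy": 3.1,"dz": 2.0,"wx": 1.3,"wy": 0,"wz": 0,"jaw": 1},
    {"dx": 0.1,"dy": 4.2,"dz": 2.7,"wx": 1.7,"wy": 0,"wz": 0,"jaw": 1},
    {"dx": 0.2,"dy": 5.1,"dz": 3.3,"wx": 2.0,"wy": 0.05,"wz": 0,"jaw": 1},
    {"dx": 0.37,"dy": 5.7,"dz": 3.7,"wx": 2.0,"wy": 0.05,"wz": 0,"jaw": 1},
    {"dx": 0.37,"dy": 5.96,"dz": 3.92,"wx": 2.0,"wy": 0.05,"wz": 0,"jaw": 1},
    {"dx": 0.37,"dy": 5.96,"dz": 3.92,"wx": 2.0,"wy": 0.05,"wz": 0,"jaw": 1},
    {"dx": 0.37,"dy": 5.96,"dz": 3.92,"wx": 2.0,"wy": 0.05,"wz": 0,"jaw": 1}
  ],
  "force": 60
}}

```text
time: 12.98
eef_pos: [0.6679, 0.1629, 0.1574]
tool_rot: [[-0.006, 0.002, 1.0], [0.0, 1.0, -0.002], [-1.0, 0.0, -0.006]]
force: [0.1, 0.0, -2.0]
opening: 0.0233
```

```bash
python3 - <<'E'
from h import *
go(.670,.164,.089,0)
snap("scene","s8")
E
```

```text
pos [0.6679 0.1629 0.1574] yaw -0.09 t 12.97 q6 8.0 q1 7.9 open 0.0233
d [1.711 0.028 0.064] w [-0.009 -0.035 -0.001]
```

View pics/s8.png

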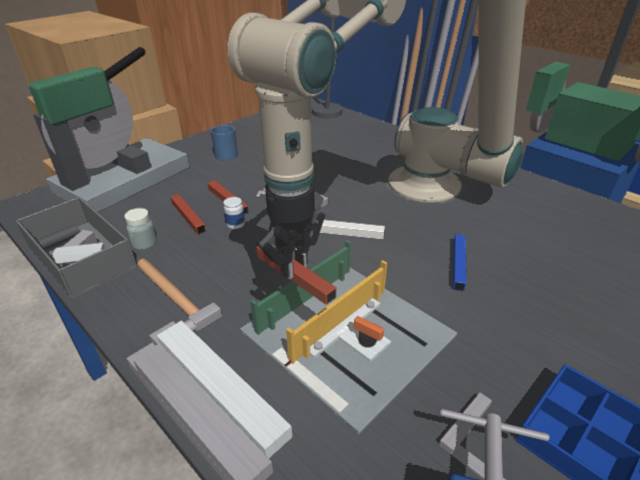

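{"fn": "servo_tool", "kwargs": {
  "plan": [
    {"dx": 0.6,"dy": 0.03,"dz": 0.06,"wx": 0,"wy": -0.035,"wz": 0,"jaw": 1},
    {"dx": 1.2,"dy": 0.03,"dz": 0.06,"wx": 0,"wy": -0.035,"wz": 0,"jaw": 1},
    {"dx": 1.5,"dy": 0.03,"dz": 0.06,"wx": 0,"wy": -0.035,"wz": 0,"jaw": 1},
    {"dx": 1.6,"dy": 0.03,"dz": 0.06,"wx": 0,"wy": -0.035,"wz": 0,"jaw": 1},
    {"dx": 1.65,"dy": 0.03,"dz": 0.06,"wx": 0,"wy": -0.035,"wz": 0,"jaw": 1},
    {"dx": 1.65,"dy": 0.03,"dz": 0.06,"wx": 0,"wy": -0.035,"wz": 0,"jaw": 1}
  ],
  "force": 60
}}

```text
time: 13.78
eef_pos: [0.6706, 0.164, 0.0926]
tool_rot: [[0.002, 0.002, 1.0], [0.001, 1.0, -0.002], [-1.0, 0.001, 0.002]]
force: [-0.3, -0.2, -1.2]
opening: 0.0233
```

```bash
python3 - <<'E'
from h import *
im,d=snap("scene","s9")
cv2.imwrite("pics/s9c.png",cv2.resize(im[210:370,230:430,::-1],None,fx=3.5,fy=3.5))
E
```

```text
(no output)
```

View pics/s9c.png

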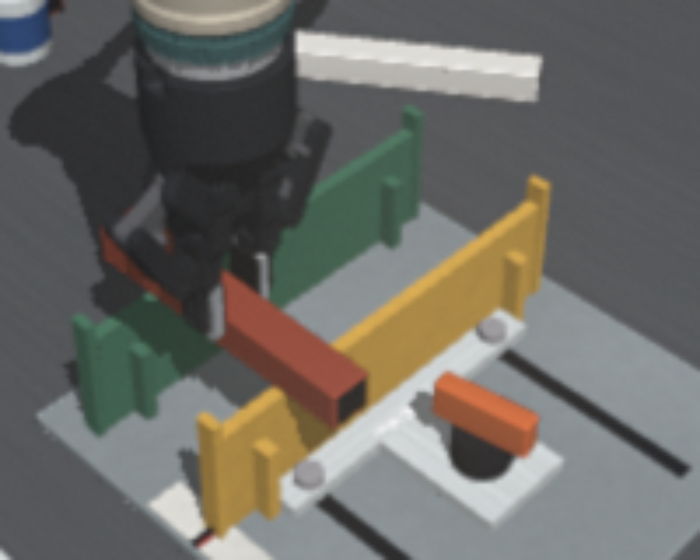

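{"fn": "servo_tool", "kwargs": {
  "plan": [
    {"dx": 0.03,"dy": 0,"dz": 0,"wx": 0,"wy": 0,"wz": 0,"jaw": 1},
    {"dx": 0.05,"dy": 0,"dz": 0,"wx": 0,"wy": 0,"wz": 0,"jaw": 1},
    {"dx": 0.05,"dy": 0,"dz": 0,"wx": 0,"wy": 0,"wz": 0,"jaw": 0.6},
    {"dx": 0.05,"dy": 0,"dz": 0,"wx": 0,"wy": 0,"wz": 0,"jaw": 0.5},
    {"dx": 0.05,"dy": 0,"dz": 0,"wx": 0,"wy": 0,"wz": 0,"jaw": 0.45},
    {"dx": 0.05,"dy": 0,"dz": 0,"wx": 0,"wy": 0,"wz": 0,"jaw": 0.45},
    {"dx": -0.6,"dy": 0,"dz": 0,"wx": 0,"wy": 0,"wz": 0,"jaw": 0.45},
    {"dx": -2.0,"dy": 0,"dz": 0,"wx": 0,"wy": 0,"wz": 0,"jaw": 0.45},
    {"dx": -2.6,"dy": 0,"dz": 0,"wx": 0,"wy": 0,"wz": 0,"jaw": 0.45},
    {"dx": -2.6,"dy": 0,"dz": 0,"wx": 0,"wy": 0,"wz": 0,"jaw": 0.4}
  ],
  "force": 60
}}

```text
time: 15.08
eef_pos: [0.6717, 0.1642, 0.1993]
tool_rot: [[0.007, 0.002, 1.0], [0.001, 1.0, -0.002], [-1.0, 0.001, 0.007]]
force: [0.5, 0.3, 0.0]
opening: 0.0511
```

```bash
python3 - <<'E'
from h import *
im,d=snap("scene","s10")
cv2.imwrite("pics/s10c.png",cv2.resize(im[210:370,230:430,::-1],None,fx=3.5,fy=3.5))
im,d=snap("top","t10")
for t in tubes(im):print(t)
go(.594,-.3425,.12,-10.5)
E
```

```text
(array([263., 175.]), np.int32(255), array([687.2, 231.6]), array([29. , 67.8]), -88.5)
(array([483., 216.]), np.int32(727), array([ 594.5, -342.8]), array([182.9,  27.2]), 79.5)
(array([480., 262.]), np.int32(712), array([ 473.1, -334.7]), array([180.8,  26.7]), 83.8)
pos [0.6696 0.1639 0.1955] yaw -0.11 t 15.18 q6 8.1 q1 8.0 open 0.0514
d [  1.883 -12.664  -1.868] w [ 1.039  0.002 -0.002]
```

View pics/s10c.png

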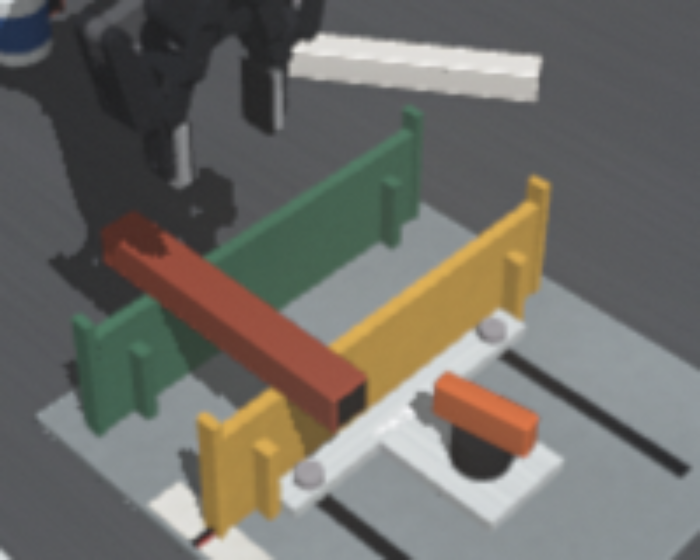

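View pics/t10.png

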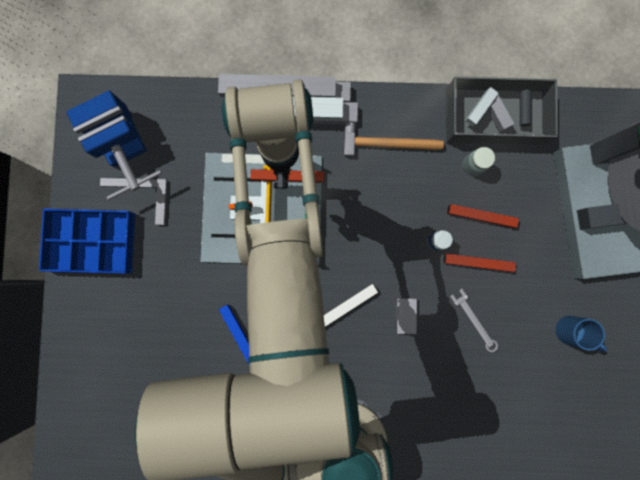

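{"fn": "servo_tool", "kwargs": {
  "plan": [
    {"dx": 0,"dy": -1.3,"dz": -0.2,"wx": 0,"wy": 0,"wz": 0,"jaw": 0.35},
    {"dx": 0,"dy": -2.7,"dz": -0.4,"wx": 0,"wy": 0,"wz": 0,"jaw": 0.35},
    {"dx": 0,"dy": -4.1,"dz": -0.6,"wx": 0.2,"wy": 0,"wz": 0,"jaw": 0.35},
    {"dx": 0,"dy": -5.5,"dz": -0.8,"wx": 0.4,"wy": 0,"wz": 0,"jaw": 0.35},
    {"dx": 0,"dy": -6.9,"dz": -1.0,"wx": 0.6,"wy": 0,"wz": 0,"jaw": 0.35},
    {"dx": 0,"dy": -8.3,"dz": -1.2,"wx": 0.8,"wy": 0,"wz": 0,"jaw": 0.35},
    {"dx": 0,"dy": -9.7,"dz": -1.44,"wx": 1.04,"wy": 0,"wz": 0,"jaw": 0.35},
    {"dx": 0.4,"dy": -11.0,"dz": -1.6,"wx": 1.04,"wy": 0,"wz": 0,"jaw": 0.35},
    {"dx": 1.0,"dy": -12.2,"dz": -1.8,"wx": 1.04,"wy": 0,"wz": 0,"jaw": 0.35},
    {"dx": 1.7,"dy": -12.66,"dz": -1.87,"wx": 1.04,"wy": 0,"wz": 0,"jaw": 0.35},
    {"dx": 1.88,"dy": -12.66,"dz": -1.87,"wx": 1.04,"wy": 0,"wz": 0,"jaw": 0.35},
    {"dx": 1.88,"dy": -12.66,"dz": -1.87,"wx": 1.04,"wy": 0,"wz": 0,"jaw": 0.35}
  ],
  "force": 60
}}

```text
time: 16.68
eef_pos: [0.5934, -0.3408, 0.1186]
tool_rot: [[-0.002, 0.182, 0.983], [0.003, 0.983, -0.182], [-1.0, 0.003, -0.003]]
force: [1.1, -1.0, 0.3]
opening: 0.0555
```

```bash
python3 - <<'E'
from h import *
im,d=snap("scene","s11")
go(.594,-.3425,.008,-10.5)
E
```

```text
pos [ 0.5942 -0.341   0.1199] yaw -10.45 t 16.73 q6 -25.3 q1 -35.7 open 0.0555
d [ 2.798 -0.042  0.003] w [ 0.005 -0.002 -0.008]
```

View pics/s11.png

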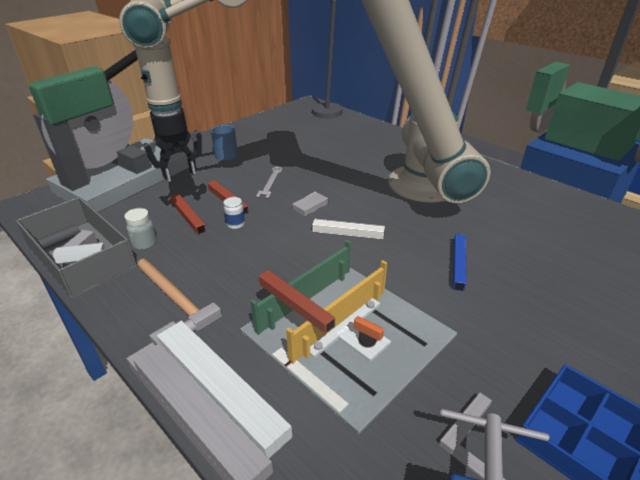

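{"fn": "servo_tool", "kwargs": {
  "plan": [
    {"dx": 1.3,"dy": -0.04,"dz": 0,"wx": 0,"wy": 0,"wz": 0,"jaw": 0.35},
    {"dx": 2.4,"dy": -0.04,"dz": 0,"wx": 0,"wy": 0,"wz": 0,"jaw": 0.35},
    {"dx": 2.8,"dy": -0.04,"dz": 0,"wx": 0,"wy": 0,"wz": 0,"jaw": 0.35},
    {"dx": 2.8,"dy": -0.04,"dz": 0,"wx": 0,"wy": 0,"wz": 0,"jaw": 0.6},
    {"dx": 2.8,"dy": -0.04,"dz": 0,"wx": 0,"wy": 0,"wz": 0,"jaw": 1},
    {"dx": 2.8,"dy": -0.04,"dz": 0,"wx": 0,"wy": 0,"wz": 0,"jaw": 1},
    {"dx": 2.8,"dy": -0.04,"dz": 0,"wx": 0,"wy": 0,"wz": 0,"jaw": 1},
    {"dx": 2.8,"dy": -0.04,"dz": 0,"wx": 0,"wy": 0,"wz": 0,"jaw": 1},
    {"dx": 2.0,"dy": -0.04,"dz": 0,"wx": 0,"wy": 0,"wz": 0,"jaw": 1},
    {"dx": 0.5,"dy": -0.04,"dz": 0,"wx": 0,"wy": 0,"wz": 0,"jaw": 1},
    {"dx": -1.2,"dy": -0.04,"dz": 0,"wx": 0,"wy": 0,"wz": 0,"jaw": 1},
    {"dx": -1.2,"dy": -0.04,"dz": 0,"wx": 0,"wy": 0,"wz": 0,"jaw": 1}
  ],
  "force": 60
}}

```text
time: 18.23
eef_pos: [0.5965, -0.3447, 0.1745]
tool_rot: [[0.01, 0.182, 0.983], [-0.006, 0.983, -0.181], [-1.0, -0.004, 0.011]]
force: [0.5, -0.4, -2.5]
opening: 0.0235
```

```bash
python3 - <<'E'
from h import *
im,d=snap("scene","s12")
cv2.imwrite("pics/s12c.png",cv2.resize(im[50:270,50:350,::-1],None,fx=2.5,fy=2.5))
go(.600,.164,.16,0)
E
```

```text
pos [ 0.5951 -0.3437  0.1718] yaw -10.46 t 18.27 q6 -25.4 q1 -35.8 open 0.0232
d [ 0.261 12.505 -2.186] w [-1.046  0.032  0.013]
```

View pics/s12c.png

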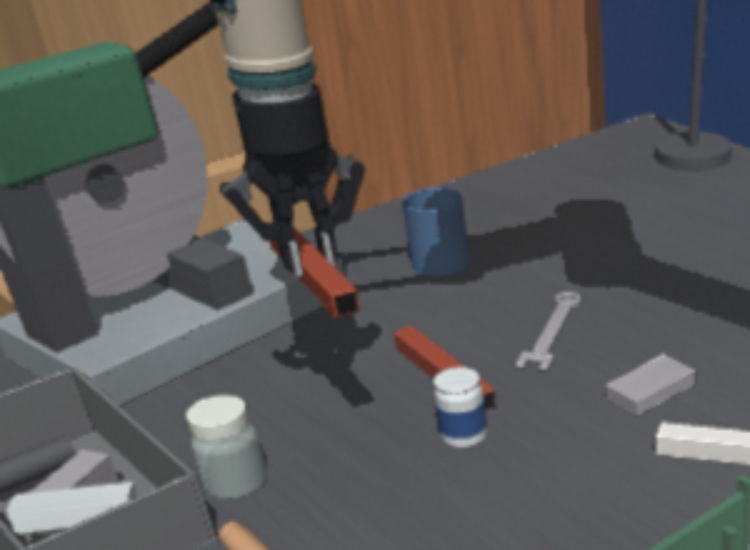

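{"fn": "servo_tool", "kwargs": {
  "plan": [
    {"dx": 0,"dy": 1.0,"dz": -0.2,"wx": 0,"wy": 0,"wz": 0,"jaw": 1},
    {"dx": 0,"dy": 2.3,"dz": -0.4,"wx": -0.2,"wy": 0,"wz": 0,"jaw": 1},
    {"dx": 0,"dy": 3.7,"dz": -0.65,"wx": -0.4,"wy": 0,"wz": 0,"jaw": 1},
    {"dx": 0,"dy": 5.1,"dz": -0.9,"wx": -0.6,"wy": 0,"wz": 0,"jaw": 1},
    {"dx": 0,"dy": 6.5,"dz": -1.15,"wx": -0.8,"wy": 0,"wz": 0,"jaw": 1},
    {"dx": 0,"dy": 7.9,"dz": -1.4,"wx": -1.04,"wy": 0,"wz": 0,"jaw": 1},
    {"dx": 0,"dy": 9.3,"dz": -1.65,"wx": -1.04,"wy": 0,"wz": 0,"jaw": 1},
    {"dx": 0.1,"dy": 10.7,"dz": -1.9,"wx": -1.04,"wy": 0,"wz": 0,"jaw": 1},
    {"dx": 0.2,"dy": 11.8,"dz": -2.1,"wx": -1.04,"wy": 0,"wz": 0,"jaw": 1},
    {"dx": 0.2,"dy": 12.5,"dz": -2.18,"wx": -1.04,"wy": 0,"wz": 0,"jaw": 1},
    {"dx": 0.2,"dy": 12.5,"dz": -2.18,"wx": -1.04,"wy": 0,"wz": 0,"jaw": 1},
    {"dx": 0.2,"dy": 12.5,"dz": -2.18,"wx": -1.04,"wy": 0,"wz": 0,"jaw": 1}
  ],
  "force": 60
}}

```text
time: 19.77
eef_pos: [0.5991, 0.163, 0.1607]
tool_rot: [[0.002, 0.001, 1.0], [-0.004, 1.0, -0.001], [-1.0, -0.004, 0.002]]
force: [-0.2, -0.2, -2.5]
opening: 0.0235
```

```bash
python3 - <<'E'
from h import *
im,d=snap("scene","s13")
cv2.imwrite("pics/s13c.png",cv2.resize(im[170:370,200:430,::-1],None,fx=3,fy=3))
go(.600,.164,.0905,0)
E
```

```text
pos [0.5994 0.1626 0.1611] yaw -0.1 t 19.82 q6 9.1 q1 8.9 open 0.0236
d [1.766 0.042 0.01 ] w [-0.01   0.016  0.023]
```

View pics/s13c.png

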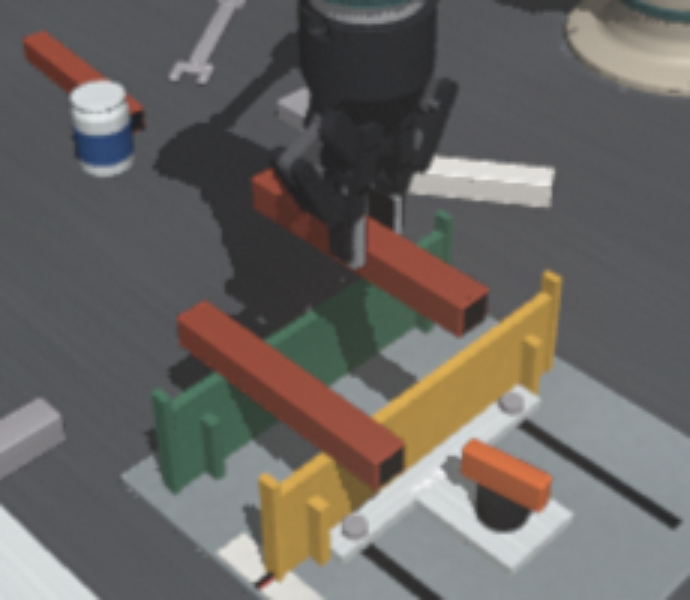

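{"fn": "servo_tool", "kwargs": {
  "plan": [
    {"dx": 0.6,"dy": 0.04,"dz": 0.02,"wx": 0,"wy": 0,"wz": 0,"jaw": 1},
    {"dx": 1.2,"dy": 0.04,"dz": 0.02,"wx": 0,"wy": 0,"wz": 0,"jaw": 1},
    {"dx": 1.55,"dy": 0.04,"dz": 0.02,"wx": 0,"wy": 0,"wz": 0,"jaw": 1},
    {"dx": 1.7,"dy": 0.04,"dz": 0.02,"wx": 0,"wy": 0,"wz": 0,"jaw": 1},
    {"dx": 1.76,"dy": 0.04,"dz": 0.02,"wx": 0,"wy": 0,"wz": 0,"jaw": 1},
    {"dx": 1.76,"dy": 0.04,"dz": 0.02,"wx": 0,"wy": 0,"wz": 0,"jaw": 1},
    {"dx": 1.76,"dy": 0.04,"dz": 0.02,"wx": 0,"wy": 0,"wz": 0,"jaw": 1}
  ],
  "force": 60
}}

```text
time: 20.7
eef_pos: [0.6009, 0.164, 0.0915]
tool_rot: [[0.004, 0.002, 1.0], [-0.004, 1.0, -0.002], [-1.0, -0.004, 0.004]]
force: [-0.7, 0.6, -2.3]
opening: 0.0232
```

```bash
python3 - <<'E'
from h import *
im,d=snap("scene","s14")
cv2.imwrite("pics/s14c.png",cv2.resize(im[170:370,200:430,::-1],None,fx=3,fy=3))
E
```

```text
(no output)
```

View pics/s14c.png

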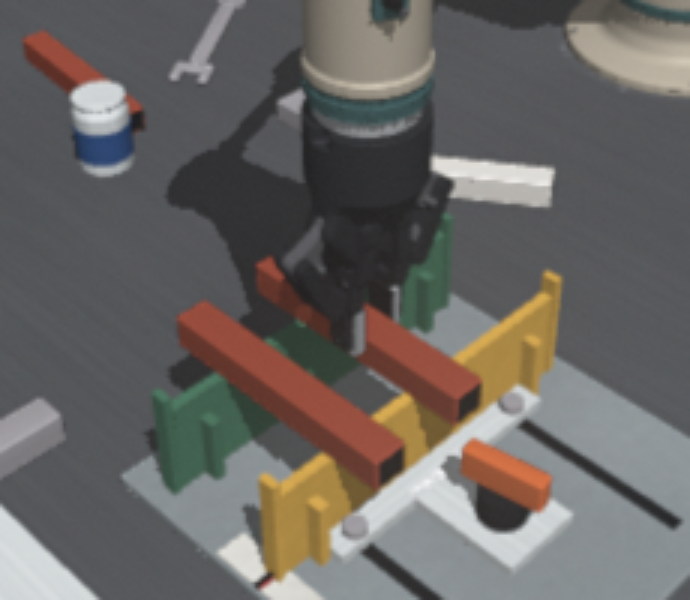

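Lower 2.5 mm further, release, retreat.

{"fn": "servo_tool", "kwargs": {
  "plan": [
    {"dx": 0.03,"dy": 0,"dz": 0,"wx": 0,"wy": 0,"wz": 0,"jaw": 1},
    {"dx": 0.06,"dy": 0,"dz": 0,"wx": 0,"wy": 0,"wz": 0,"jaw": 1},
    {"dx": 0.06,"dy": 0,"dz": 0,"wx": 0,"wy": 0,"wz": 0,"jaw": 1},
    {"dx": 0.06,"dy": 0,"dz": 0,"wx": 0,"wy": 0,"wz": 0,"jaw": 0.6},
    {"dx": 0.06,"dy": 0,"dz": 0,"wx": 0,"wy": 0,"wz": 0,"jaw": 0.5},
    {"dx": 0.06,"dy": 0,"dz": 0,"wx": 0,"wy": 0,"wz": 0,"jaw": 0.45},
    {"dx": 0.06,"dy": 0,"dz": 0,"wx": 0,"wy": 0,"wz": 0,"jaw": 0.45},
    {"dx": -0.6,"dy": 0,"dz": 0,"wx": 0,"wy": 0,"wz": 0,"jaw": 0.45},
    {"dx": -2.0,"dy": 0,"dz": 0,"wx": 0,"wy": 0,"wz": 0,"jaw": 0.45},
    {"dx": -2.6,"dy": 0,"dz": 0,"wx": 0,"wy": 0,"wz": 0,"jaw": 0.45},
    {"dx": -2.6,"dy": 0,"dz": 0,"wx": 0,"wy": 0,"wz": 0,"jaw": 0.4}
  ],
  "force": 60
}}

```text
time: 22.12
eef_pos: [0.6017, 0.1647, 0.1978]
tool_rot: [[0.009, 0.002, 1.0], [-0.003, 1.0, -0.001], [-1.0, -0.003, 0.009]]
force: [0.9, -0.2, -0.6]
opening: 0.051
```

```bash
python3 - <<'E'
from h import *
im,d=snap("scene","s15")
cv2.imwrite("pics/s15c.png",cv2.resize(im[170:370,200:430,::-1],None,fx=3,fy=3))
im,d=snap("top","t15")
for t in tubes(im):print(t)
go(.473,-.3345,.12,-6.1)
E
```

```text
(array([316., 176.]), np.int32(182), array([688.2,  94.7]), array([29. , 44.3]), -88.5)
(array([260., 203.]), np.int32(186), array([612.9, 234. ]), array([58.2, 25.2]), 88.5)
(array([480., 262.]), np.int32(709), array([ 473. , -334.5]), array([181.1,  26.6]), 83.9)
pos [0.5997 0.1644 0.1945] yaw -0.09 t 22.23 q6 9.2 q1 9.1 open 0.0514
d [  1.904 -12.469  -3.153] w [0.601 0.016 0.022]
```

View pics/s15c.png

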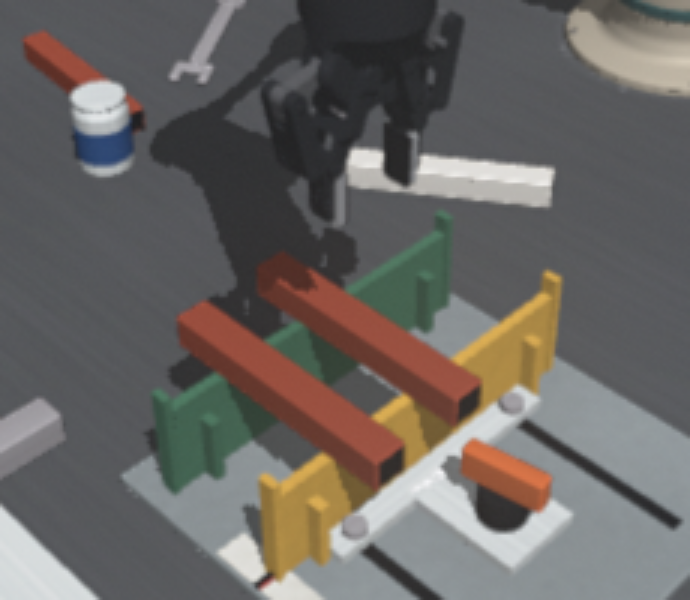

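{"fn": "servo_tool", "kwargs": {
  "plan": [
    {"dx": 0,"dy": -1.3,"dz": -0.3,"wx": 0,"wy": 0,"wz": 0,"jaw": 0.35},
    {"dx": 0,"dy": -2.7,"dz": -0.7,"wx": 0,"wy": 0,"wz": 0,"jaw": 0.35},
    {"dx": 0,"dy": -4.1,"dz": -1.05,"wx": 0.2,"wy": 0,"wz": 0,"jaw": 0.35},
    {"dx": 0,"dy": -5.5,"dz": -1.4,"wx": 0.4,"wy": 0,"wz": 0,"jaw": 0.35},
    {"dx": 0,"dy": -6.9,"dz": -1.75,"wx": 0.6,"wy": 0,"wz": 0,"jaw": 0.35},
    {"dx": 0,"dy": -8.3,"dz": -2.1,"wx": 0.6,"wy": 0,"wz": 0,"jaw": 0.35},
    {"dx": 0,"dy": -9.7,"dz": -2.45,"wx": 0.6,"wy": 0,"wz": 0,"jaw": 0.35},
    {"dx": 0.2,"dy": -11.0,"dz": -2.8,"wx": 0.6,"wy": 0,"wz": 0,"jaw": 0.35},
    {"dx": 0.8,"dy": -12.1,"dz": -3.1,"wx": 0.6,"wy": 0,"wz": 0,"jaw": 0.35},
    {"dx": 1.6,"dy": -12.47,"dz": -3.15,"wx": 0.6,"wy": 0,"wz": 0,"jaw": 0.35},
    {"dx": 1.9,"dy": -12.47,"dz": -3.15,"wx": 0.6,"wy": 0,"wz": 0,"jaw": 0.35},
    {"dx": 1.9,"dy": -12.47,"dz": -3.15,"wx": 0.6,"wy": 0,"wz": 0,"jaw": 0.35}
  ],
  "force": 60
}}

```text
time: 23.72
eef_pos: [0.4723, -0.333, 0.1184]
tool_rot: [[-0.0, 0.106, 0.994], [-0.001, 0.994, -0.106], [-1.0, -0.001, -0.0]]
force: [-0.5, -0.1, -0.2]
opening: 0.0554
```

```bash
python3 - <<'E'
from h import *
im,d=snap("scene","s16")
go(.473,-.3345,.008,-6.1)
E
```

```text
pos [ 0.4731 -0.3334  0.1197] yaw -6.04 t 23.77 q6 -36.0 q1 -42.0 open 0.0553
d [ 2.793 -0.022 -0.006] w [0.006 0.011 0.014]
```

View pics/s16.png

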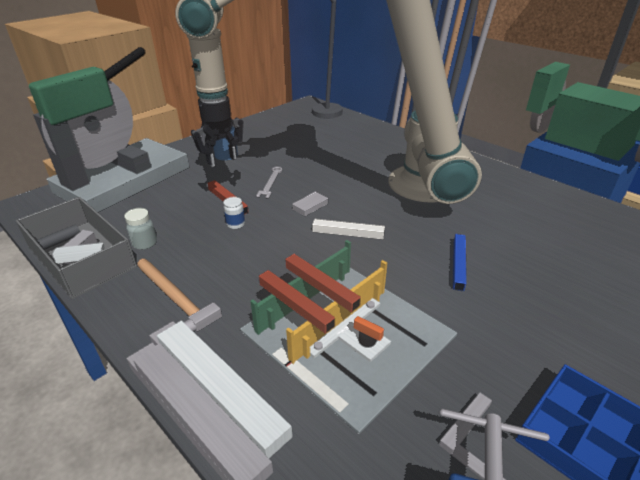

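{"fn": "servo_tool", "kwargs": {
  "plan": [
    {"dx": 1.3,"dy": -0.02,"dz": 0,"wx": 0,"wy": 0,"wz": 0,"jaw": 0.35},
    {"dx": 2.4,"dy": -0.02,"dz": 0,"wx": 0,"wy": 0,"wz": 0,"jaw": 0.35},
    {"dx": 2.8,"dy": -0.02,"dz": 0,"wx": 0,"wy": 0,"wz": 0,"jaw": 0.35},
    {"dx": 2.8,"dy": -0.02,"dz": 0,"wx": 0,"wy": 0,"wz": 0,"jaw": 0.6},
    {"dx": 2.8,"dy": -0.02,"dz": 0,"wx": 0,"wy": 0,"wz": 0,"jaw": 1},
    {"dx": 2.8,"dy": -0.02,"dz": 0,"wx": 0,"wy": 0,"wz": 0,"jaw": 1},
    {"dx": 2.8,"dy": -0.02,"dz": 0,"wx": 0,"wy": 0,"wz": 0,"jaw": 1},
    {"dx": 2.8,"dy": -0.02,"dz": 0,"wx": 0,"wy": 0,"wz": 0,"jaw": 1},
    {"dx": 2.0,"dy": -0.02,"dz": 0,"wx": 0,"wy": 0,"wz": 0,"jaw": 1},
    {"dx": 0.5,"dy": -0.02,"dz": 0,"wx": 0,"wy": 0,"wz": 0,"jaw": 1},
    {"dx": -1.2,"dy": -0.02,"dz": 0,"wx": 0,"wy": 0,"wz": 0,"jaw": 1},
    {"dx": -1.2,"dy": -0.02,"dz": 0,"wx": 0,"wy": 0,"wz": 0,"jaw": 1}
  ],
  "force": 60
}}

```text
time: 25.28
eef_pos: [0.4755, -0.3364, 0.1735]
tool_rot: [[0.011, 0.105, 0.994], [-0.011, 0.994, -0.105], [-1.0, -0.01, 0.012]]
force: [0.2, -0.4, -3.2]
opening: 0.0233
```

```bash
python3 - <<'E'
from h import *
im,d=snap("scene","s17")
cv2.imwrite("pics/s17c.png",cv2.resize(im[50:270,50:350,::-1],None,fx=2.5,fy=2.5))
go(.530,.164,.16,0)
E
```

```text
pos [ 0.4742 -0.3352  0.1712] yaw -6.04 t 25.32 q6 -36.0 q1 -42.1 open 0.0235
d [ 0.198 12.56   0.07 ] w [-0.604  0.041  0.04 ]
```

View pics/s17c.png

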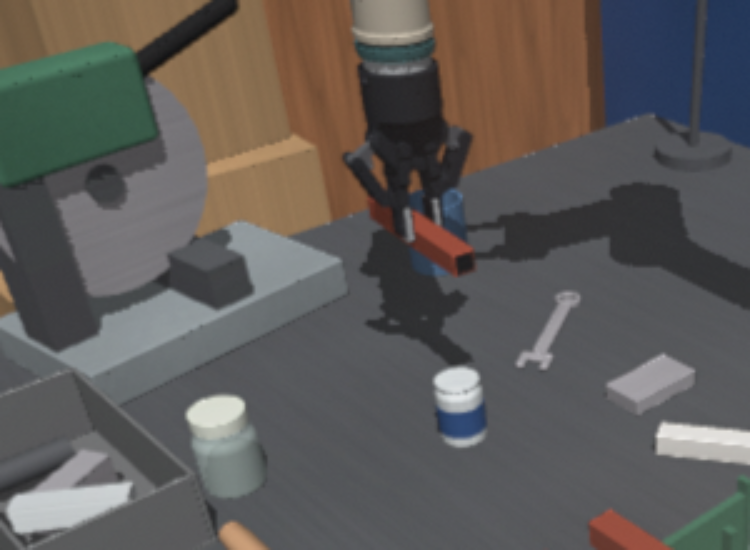

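{"fn": "servo_tool", "kwargs": {
  "plan": [
    {"dx": 0,"dy": 1.0,"dz": 0,"wx": 0,"wy": 0,"wz": 0,"jaw": 1},
    {"dx": 0,"dy": 2.3,"dz": 0,"wx": -0.2,"wy": 0,"wz": 0,"jaw": 1},
    {"dx": 0,"dy": 3.7,"dz": 0,"wx": -0.4,"wy": 0,"wz": 0,"jaw": 1},
    {"dx": 0,"dy": 5.1,"dz": 0,"wx": -0.6,"wy": 0,"wz": 0,"jaw": 1},
    {"dx": 0,"dy": 6.5,"dz": 0,"wx": -0.6,"wy": 0,"wz": 0,"jaw": 1},
    {"dx": 0,"dy": 7.9,"dz": 0,"wx": -0.6,"wy": 0,"wz": 0,"jaw": 1},
    {"dx": 0,"dy": 9.3,"dz": 0.05,"wx": -0.6,"wy": 0,"wz": 0,"jaw": 1},
    {"dx": 0.1,"dy": 10.7,"dz": 0.07,"wx": -0.6,"wy": 0.04,"wz": 0.04,"jaw": 1},
    {"dx": 0.2,"dy": 11.8,"dz": 0.07,"wx": -0.6,"wy": 0.04,"wz": 0.04,"jaw": 1},
    {"dx": 0.2,"dy": 12.56,"dz": 0.07,"wx": -0.6,"wy": 0.04,"wz": 0.04,"jaw": 1},
    {"dx": 0.2,"dy": 12.56,"dz": 0.07,"wx": -0.6,"wy": 0.04,"wz": 0.04,"jaw": 1},
    {"dx": 0.2,"dy": 12.56,"dz": 0.07,"wx": -0.6,"wy": 0.04,"wz": 0.04,"jaw": 1}
  ],
  "force": 60
}}

```text
time: 26.82
eef_pos: [0.5287, 0.1633, 0.1583]
tool_rot: [[-0.003, 0.0, 1.0], [-0.001, 1.0, -0.0], [-1.0, -0.001, -0.003]]
force: [-0.9, -0.4, -2.9]
opening: 0.0232
```

```bash
python3 - <<'E'
from h import *
im,d=snap("scene","s18")
cv2.imwrite("pics/s18c.png",cv2.resize(im[170:370,200:430,::-1],None,fx=3,fy=3))
go(.530,.164,.089,0)
E
```

```text
pos [0.529  0.163  0.1587] yaw -0.07 t 26.88 q6 10.0 q1 10.0 open 0.0237
d [1.743 0.026 0.029] w [-0.007 -0.014  0.006]
```

View pics/s18c.png

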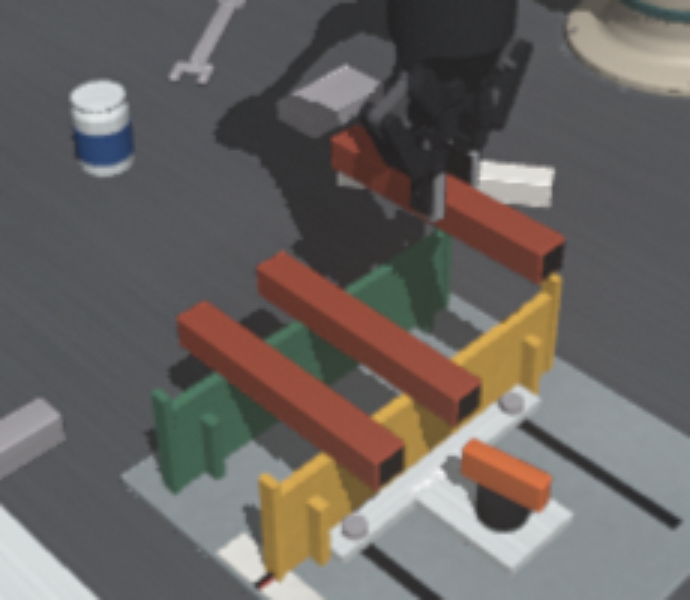

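{"fn": "servo_tool", "kwargs": {
  "plan": [
    {"dx": 0.6,"dy": 0.03,"dz": 0.03,"wx": 0,"wy": 0,"wz": 0,"jaw": 1},
    {"dx": 1.2,"dy": 0.03,"dz": 0.03,"wx": 0,"wy": 0,"wz": 0,"jaw": 1},
    {"dx": 1.5,"dy": 0.03,"dz": 0.03,"wx": 0,"wy": 0,"wz": 0,"jaw": 1},
    {"dx": 1.65,"dy": 0.03,"dz": 0.03,"wx": 0,"wy": 0,"wz": 0,"jaw": 1},
    {"dx": 1.7,"dy": 0.03,"dz": 0.03,"wx": 0,"wy": 0,"wz": 0,"jaw": 1},
    {"dx": 1.74,"dy": 0.03,"dz": 0.03,"wx": 0,"wy": 0,"wz": 0,"jaw": 1},
    {"dx": 1.74,"dy": 0.03,"dz": 0.03,"wx": 0,"wy": 0,"wz": 0,"jaw": 1}
  ],
  "force": 60
}}

```text
time: 27.75
eef_pos: [0.5307, 0.1641, 0.0898]
tool_rot: [[-0.001, 0.001, 1.0], [-0.001, 1.0, -0.001], [-1.0, -0.001, -0.001]]
force: [0.1, -0.7, -2.9]
opening: 0.0236
```

{"fn": "servo_tool", "kwargs": {
  "plan": [
    {"dx": 0,"dy": 0,"dz": 0,"wx": 0,"wy": 0,"wz": 0,"jaw": 0.6},
    {"dx": 0,"dy": 0,"dz": 0,"wx": 0,"wy": 0,"wz": 0,"jaw": 0.5},
    {"dx": 0,"dy": 0,"dz": 0,"wx": 0,"wy": 0,"wz": 0,"jaw": 0.45},
    {"dx": 0,"dy": 0,"dz": 0,"wx": 0,"wy": 0,"wz": 0,"jaw": 0.45},
    {"dx": -0.6,"dy": 0,"dz": 0,"wx": 0,"wy": 0,"wz": 0,"jaw": 0.45},
    {"dx": -2.0,"dy": 0,"dz": 0,"wx": 0,"wy": 0,"wz": 0,"jaw": 0.45},
    {"dx": -3.2,"dy": 0,"dz": 0,"wx": 0,"wy": 0,"wz": 0,"jaw": 0.45},
    {"dx": -4.2,"dy": -1.0,"dz": 0,"wx": 0,"wy": 0,"wz": 0,"jaw": 0.45},
    {"dx": -4.2,"dy": -2.4,"dz": 0,"wx": 0,"wy": 0,"wz": 0,"jaw": 0.45},
    {"dx": -4.2,"dy": -3.8,"dz": 0,"wx": 0,"wy": 0,"wz": 0,"jaw": 0.45},
    {"dx": -4.2,"dy": -5.2,"dz": 0,"wx": 0,"wy": 0,"wz": 0,"jaw": 0.45},
    {"dx": -4.2,"dy": -6.6,"dz": 0,"wx": 0,"wy": 0,"wz": 0,"jaw": 0.45},
    {"dx": -4.2,"dy": -8.0,"dz": 0,"wx": 0,"wy": 0,"wz": 0,"jaw": 0.45},
    {"dx": -4.2,"dy": -9.0,"dz": 0,"wx": 0,"wy": 0,"wz": 0,"jaw": 0.45},
    {"dx": -4.2,"dy": -9.0,"dz": 0,"wx": 0,"wy": 0,"wz": 0,"jaw": 0.45},
    {"dx": -4.2,"dy": -9.0,"dz": 0,"wx": 0,"wy": 0,"wz": 0,"jaw": 0.45}
  ],
  "force": 60
}}

```text
time: 29.75
eef_pos: [0.5302, -0.1951, 0.258]
tool_rot: [[-0.001, 0.001, 1.0], [0.0, 1.0, -0.001], [-1.0, 0.0, -0.001]]
force: [0.5, 0.1, 1.2]
opening: 0.0467
```

```bash
python3 - <<'E'
from h import *
im,d=snap("scene","s20")
cv2.imwrite("pics/s20c.png",cv2.resize(im[200:420,230:450,::-1],None,fx=2.7,fy=2.7))
cv2.imwrite("pics/s20d.png",cv2.resize(im[330:420,235:335,::-1],None,fx=7,fy=6,interpolation=cv2.INTER_CUBIC))
im,d=snap("top","t20")
for t in tubes(im,z=.105):print(t)
C=cloud("top",d);m=masks(im)["red"];k,l,st,ce=cv2.connectedComponentsWithStats(m.astype(np.uint8))
for i in range(1,k):
    if st[i,4]>150:
        P=C[l==i];P=P[P[:,2]>.09];print(np.linalg.lstsq(np.c_[P[:,:2]-P[:,:2].mean(0),np.ones(len(P))],P[:,2],rcond=None)[0])
im0=cv2.imread("pics/top0.png")[:,:,::-1]
E
```

```text
(array([288., 175.]), np.int32(777), array([671.3, 163.5]), array([ 27.9, 180.3]), -90.0)
(array([288., 203.]), np.int32(761), array([601. , 161.5]), array([180.2,  27. ]), 89.9)
(array([287., 232.]), np.int32(771), array([531. , 161.8]), array([ 25.3, 179.7]), -90.0)
[-4.12330904 -0.02305642  0.11037666]
[-4.14387529 -0.02313241  0.1073603 ]
[-6.99523081 -0.10653785  0.11352441]
```

View pics/s20c.png

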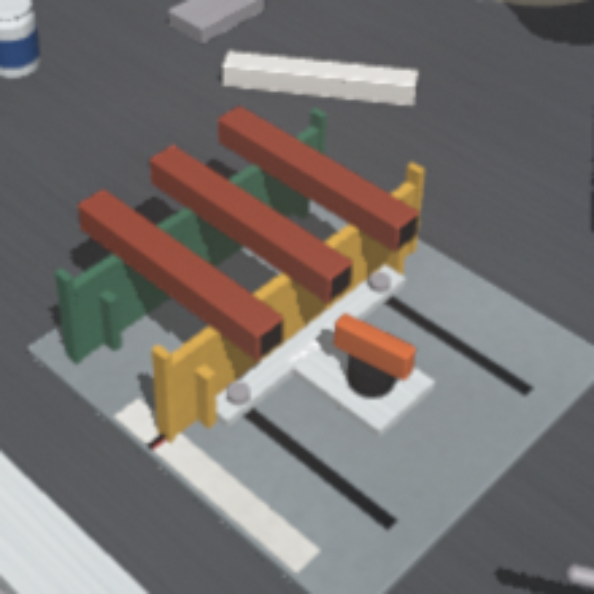

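View pics/t20.png

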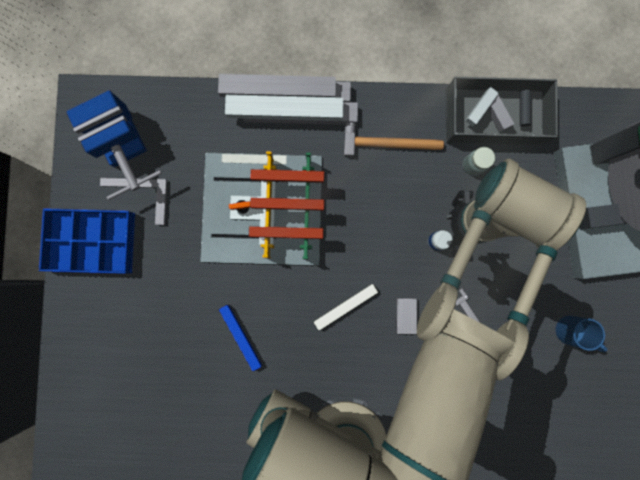

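View pics/s20d.png

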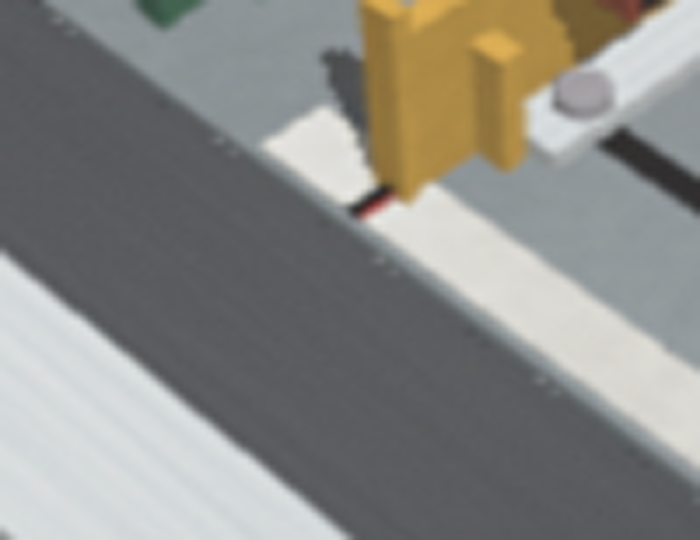

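```bash
python3 - <<'E'
from h import *
im=cv2.imread("pics/t20.png")[:,:,::-1].copy();C=cloud("top",np.load("pics/t20.npy"))
for r in(175,203,232):
    print([np.round(np.median(C[r-2:r+3,u:u+12,2]),4) for u in range(253,320,12)])
E
```

```text
[np.float64(0.105), np.float64(0.1046), np.float64(0.1049), np.float64(0.1042), np.float64(0.1048), np.float64(0.1046)]
[np.float64(0.1045), np.float64(0.1044), np.float64(0.1037), np.float64(0.1042), np.float64(0.1045), np.float64(0.1041)]
[np.float64(0.1044), np.float64(0.1048), np.float64(0.1045), np.float64(0.1043), np.float64(0.1048), np.float64(0.1038)]
```

All three tubes lie level, with their tops at 104–105 mm, so the slope from the plane fit came from outlying edge pixels. Handing in.

```bash
python3 - <<'E'
from cell import ctrl
print(ctrl.job_done())
E
```

```text
the job is handed in; nothing more can be done
None
```

I carried out all the steps and handed the job in at about 30 s; it gave no verdict. With one grip on the knob's wing I turned it loose, slid the yellow rail to the red line and turned it tight again. I then laid the three rust-red tubes present across both rails; there was no fourth.

**Last checks, from the cameras:**
- **Pointer:** it stands about 1 to 2 mm from the middle of the red line, and did not move after clamping.
- **Knob:** it turned to the tight stop, and the wing's direction agrees with that.
- **Tubes:** they are square to the rails within about 1 degree, at about -70, 0 and +70 mm along them. Their middles are about 47 mm from the green rail.
- **Level:** the tops measure 104 to 105 mm up, so the centres are about 92 mm up.
- **Bystanders:** they look unmoved in the pictures, though I did not measure them. The arm partly hid the wrench in the last top view.
- **Arm:** it is clear of everything.

**One check disagreed:** a rough plane fit of the tube tops gave impossible slopes from stray edge pixels. Heights read along each tube varied by only about 1 mm.

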